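# Tag the soaking load and set its timer

## Robot

A 7-joint arm with a two-finger parallel gripper is mounted at the origin on a cart in front of the work surface, level with it; the furniture and walls round the work are solid. World frame = base frame: x ahead of the robot, y to its left, z up, the work surface at z = 0. Lengths are in m, angles in rad, forces in N, time in s.
With the tool pointing down it reaches from about 0.425 to 1.025 m from the base axis. Payload 9.4 kg.
Tool frame: the origin (TCP) lies at the very end of the fingers, on their centre line; the grasp point (between the pads) lies 19 mm behind it; z points along the fingers, y is the line along which they close (so a half turn about z gives the same grasp; the last joint's range is limited). The gripper opens to 85 mm and grips with 20 to 120 N. Pads are 22 mm wide; open, the fingers measure 114 mm over their backs; the gripper's body (76 mm by 85 mm) begins 54 mm behind the grasp point. The pads swing forward as they close: fully open they stand 13 mm farther back than shut.
Start: joints at [1.121, 0.599, -0.003, 1.599, 0.002, 0.943, -0.08], TCP at [0.264, -0.675, 0.231] pointing down, gripper open.
Joint ranges: [-2.57, 2.57], [-0.35, 1.97], [-1.29, 1.29], [0.11, 2.56], [-1.05, 4.19], [0.11, 1.86], [-2.63, 2.63]. Speed limits (rad/s): [2.22, 2.22, 3.01, 3.01, 3.14, 3.14, 3.14].

## Interface

Orientations are given as [roll, pitch, yaw] about the fixed x, y, z axes, in that order (R = Rz(yaw) Ry(pitch) Rx(roll)).
In Python, from station import * gives the robot as it stands. The module is installed in compiled form; this text tells all that it offers.
- The arm moves only by the tool play_rows, never from a script. Its argument "series" is a list of rows, each a list of 5 numbers: the gripper's target within -1 to 1 (fully open at 1, half-way at 0, shut at -1), then the shift along the tool's x, y, z in m, then the turn about the tool's z in rad. A call has 1 to 20 rows; each row shifts and turns the commanded pose from where the row before left it, along the tool's axes as they then stand; what a row does not reach is not made up. A row lasts 1/8 s, in which the tool goes at most 62.5 mm and 10.7 degrees, less where a joint would pass 70% of its speed; a pose out of reach is approached as far as the arm can. A call is refused whole if a number of a shift passes 0.0625 or a number of a turn 0.188, either way. A call with a gripper value outside its range is refused whole. The fingers move at their own pace and stop on an object; the grip force is fixed at half the most. Time passes only in rows, so rows that do not move let the fingers close. It gives the time, the measured TCP pose, the force, the opening and the grip force at its end, in the units of the state.
- observe(): the state, without advancing time (a new reading comes with each control period).
- snapshot(name): name is "scene" or "top"; returns a dict with "pixels" (420x560x3 uint8, red, green, blue), "range_z" (420x560 float32, m along the optical axis (not along the pixel's ray), 0 where there is no reading), "fx", "fy", "cx", "cy" (pixels), "cam_to_world" (4x4, takes a point from camera to world coordinates). Camera axes: x right, y down, z forward; pixel columns grow to the right and rows downward; lengths in m; the calibration is good to about 2 mm. A picture is of the moment at which its call begins.
- close_job(): hands the job in; it is judged then, once.
The state is a dict: "clock": time; "joint_positions": joint angles; "joint_velocities": joint speeds; "joint_torque": joint torques, N m; "position": TCP position; "eef_rot": TCP orientation; "ft_force": force on the tool from outside, world axes, zero at the start; "ft_torque": the same for the moment, N m; "opening": opening from 0.0 (shut) to 1.0 (fully open); "grasp_force": force on a finger pad.
Only numpy, scipy, OpenCV 4.12 (cv2) and the standard library are available. Lean on these libraries where they do the work, as an engineer would, in place of code of your own. Each camera call takes 0.05 s, during which the arm holds its last target. There are 200 camera calls.

## Task

A load has just gone in to soak: slide its wooden load tag squarely in under the weighted arm of the tag holder, right up to the back stop, so that the arm holds it flat on the pile, and turn the dial of the countertop timer clockwise until its pointer meets the small tab on the rim. The dial is stiff and the timer light, so press the timer down while you turn: its body must neither turn nor slide on the worktop. Leave the glass jar and the thread spool standing where they are.

Things in the scene. Friction and masses are not known exactly. Their poses are not given: they have to be found in the camera images.
- timer: countertop timer, a loose white plastic box with rounded edges, 116 x 116 mm, 42 mm high, about 0.19 kg, on four small rubber feet near its corners. Origin at the centre of its underside; z up, -x towards the side with the black grille. Standing free it spins with the dial when that is turned; a downward push of 10 to 20 N on the dial holds it still.
- timer_dial (a joint): angle of the dial in rad, 0 to 2.8, grows clockwise seen from above; 0 is the pointer along the timer's +x. It needs about 0.2 N m to turn and stays where it is left.
- dial_grip (a point): middle of the dial's upright steel grip bar, on the dial's axis, 65 mm above the worktop. The bar is 54 mm long (point x, +x towards the pointer end), 12 mm thick (point y), and runs from 47 to 78 mm above the worktop; below it is the dial's flat skirt, 74 mm across, top at 47 mm above the worktop, turning with it.
- pointer_tip (a point): tip of the dial's black pointer line, 43 mm from the dial's axis. The black line on top of the bar lies at the same end.
- set_tab (a point): point just inside the small black tab (11 x 7 x 8 mm, top 51 mm above the worktop) that sits stiffly on the rim of the timer's scale and marks the wanted time; the point is 43 mm from the dial's axis. It is 0.6 to 1.5 rad clockwise of the pointer at the start and must not be shifted.
- timer_front (a point): middle of the timer's grille side (58 mm from its centre, 21 mm up); shows whether the body has turned or slid.
- holder: tag holder, fixed: wooden base 150 (x) x 96 (y) mm carrying a flat pile of cards 60 mm wide, pile top 16 mm above the worktop, from x = -70 to +30 mm. Origin below the roller; z up; the mouth faces -x. Tags go in along +x, centred on y = 0, up to the steel back stop (face at x = +30 mm, 24 mm high).
- roller (a point): middle of the roller (12 mm thick, 44 mm wide) under the steel arm, above the holder's x = 0; at rest it hangs about 0.5 mm above the pile. The arm is hinged at the back (holder x = +54 mm, 38 mm up); its flared nose reaches forward to x = -30 mm and 33 mm up, and a tag pushed in against it lifts the arm. The arm's top is 54 mm up at rest.
- holder_arm (a joint): angle of the weighted arm in rad: 0 at rest, about 0.08 when it lies on a tag; the roller presses with about 1 N.
- tag_fin (a point): centre of the upright grip fin of the loose load tag, a wooden plate 100 (x) x 56 (y) x 5 mm, 0.06 kg. The fin is 28 mm long (x), 8 mm thick (y), from 5 to 40 mm above the tag's underside; the point is 22 mm above the underside, on the centre line, 84 mm behind the plate's front edge and 16 mm before its rear edge. Its x points to the front edge.
- tag_nose (a point): middle of the load tag's front edge (the end without the fin), half-way up the 5 mm plate; x points forward.
- jar_mid (a point): middle of a standing glass jar with a black lid, 44 mm across, 105 mm high: leave alone.
- spool_mid (a point): middle of a standing cream thread spool, 30 mm across, 48 mm high: leave alone.
There are look-alikes about, which are no part of the job. What is shaped like the part that bears tag_fin but blue is not meant.

How it is judged:
By the outcome, as a careful person would: the job done as asked, in the order asked, and still so for the second after the job is handed in, with the robot touching nothing.
It also fails if it takes over 48 s, if anything falls off the work surface, if the arm or the gripper's body presses on something with over 40 N, if the wrist force passes 120 N, or if a joint passes its speed limit or range.

## Working session

There is one attempt and no reset: what is moved stays moved. The work goes in short steps, Python scripts to look and compute and a tool call to move; the robot and the scene stay as the last step left them, time stands still between calls to the robot, and variables do not carry over. Pictures are saved under pics/ and viewed, at most 10 in all, crops included, and the job is handed in when it is done.

Besides the shell and the picture viewer there is one more tool, called after "Call:" in YAML: its name, and indented under it one key for each argument. play_rows: Moves the arm, as the interface text tells. Its arguments: {"type":"object","properties":{"series":{"type":"array","items":{"type":"array","items":{"type":"number"}}}},"required":["series"]}

```bash
mkdir -p pics; cat > h.py <<'E'
from station import *
import numpy as np, cv2
def snap(n):
    s=snapshot(n); 
    np.savez(''+n+'.npz',**s); return s
def load(n): return dict(np.load(''+n+'.npz'))
def cloud(s):
    v,u=np.mgrid[:420,:560]; z=s['range_z']
    P=np.stack([(u-s['cx'])/s['fx']*z,(v-s['cy'])/s['fy']*z,z,np.ones_like(z)],-1)
    P=(P@s['cam_to_world'].T)[...,:3]; P[z==0]=np.nan; return P
def save(img,n,k=1):
    cv2.imwrite('pics/'+n+'.png',cv2.resize(img[...,::-1],None,fx=k,fy=k,interpolation=cv2.INTER_CUBIC))
E
python3 - <<'E'
from h import *
for n in('scene','top'):
    s=snap(n); save(s['pixels'],n+'0',1.4); print(n,s['cam_to_world'].round(3).tolist(),s['fx'])
o=observe();print({k:np.round(v,3).tolist() for k,v in o.items()})
E
```

```text
scene [[-0.692, -0.548, 0.47, 0.026], [-0.722, 0.514, -0.464, 0.632], [0.012, -0.66, -0.751, 0.871], [0.0, 0.0, 0.0, 1.0]] 472.00844229006526
top [[-0.027, -0.985, 0.171, 0.343], [-0.999, 0.033, 0.028, 0.116], [-0.033, -0.17, -0.985, 1.109], [0.0, 0.0, 0.0, 1.0]] 472.9867103875148
{'clock': 0.1, 'joint_positions': [1.121, 0.6, -0.003, 1.6, 0.002, 0.943, -0.08], 'joint_velocities': [-0.001, -0.001, 0.001, -0.001, 0.001, -0.001, 0.0], 'joint_torque': [0.006, -77.799, 1.571, -25.862, 0.013, 0.006, -0.0], 'position': [0.264, -0.675, 0.231], 'eef_rot': [-3.14, 0.0, 0.373], 'ft_force': [-0.025, 0.163, 0.165], 'ft_torque': [-0.038, 0.02, -0.006], 'grasp_force': 0.0, 'opening': 1.0}
```

View pics/scene0.png

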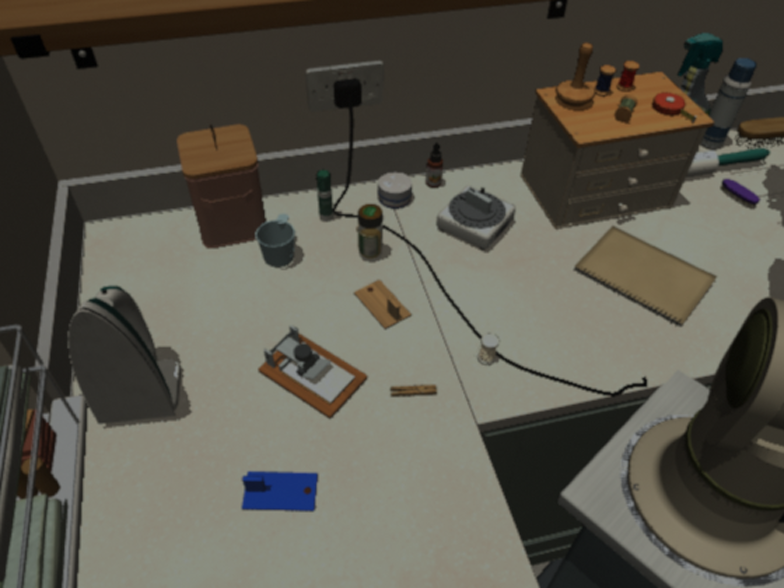

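View pics/top0.png

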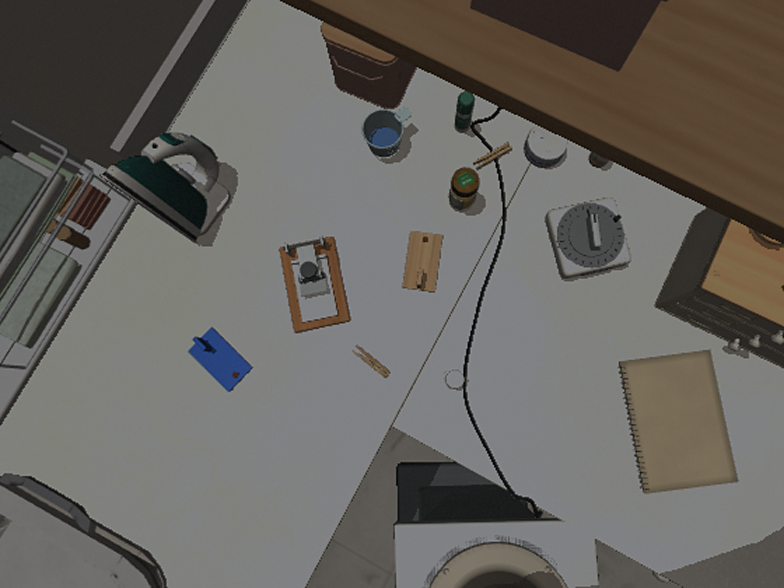

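Scene shows the wooden tag at (382,303) with its fin at (393,307), the blue look-alike at (280,490), the holder at (312,370), the timer at (477,215), the jar at (370,232) and the spool at (488,347). The top view has the tag at (423,262), the blue one at (220,358), the holder at (315,283) and the timer at (590,237). The wooden tag fits and the blue one is excluded. I'll confirm it in a crop and measure.

```bash
python3 - <<'E'
from h import *
s=load('top'); P=cloud(s); im=s['pixels']
def crop(u0,u1,v0,v1): return cv2.resize(im[v0:v1,u0:u1],(400,400),interpolation=cv2.INTER_CUBIC)
a=crop(190,330,110,250); b=crop(380,460,130,210)
save(np.hstack([a,b]),'crop1')
def at(u,v): return P[int(round(v)),int(round(u))].round(4).tolist()
X=P[...,0];Y=P[...,1];Z=P[...,2]
def reg(u0,u1,v0,v1,z0,z1,name):
    m=np.zeros(Z.shape,bool); m[v0:v1,u0:u1]=1; m&=(Z>z0)&(Z<z1)
    q=P[m]; r=cv2.minAreaRect(q[:,:2].astype(np.float32)*1000)
    print(name,m.sum(),'mean',q.mean(0).round(4),'rect mm',np.round(r[0],1),np.round(r[1],1),round(r[2],1),'zmax',q[:,2].max().round(4), 'zmed',np.median(q[:,2]).round(4))
    return q
print('table z',np.nanmedian(Z[240:280,150:260]))
reg(280,322,160,215,.003,.01,'tagplate'); reg(280,322,160,215,.025,.05,'fin')
reg(385,455,135,205,.034,.05,'timerbody'); reg(385,455,135,205,.066,.09,'bar')
reg(195,255,165,240,.003,.012,'base');reg(195,255,165,240,.0135,.019,'pile');reg(195,255,165,240,.04,.09,'arm')
reg(315,350,110,155,.06,.13,'jar'); reg(310,340,255,285,.03,.06,'spool')
for z in (.2,.3,.4,.6):
    m=(Z>z)&(Z<z+.1); print(z,m.sum(), P[m].min(0).round(3) if m.sum() else '', P[m].max(0).round(3) if m.sum() else '')
s=load('scene');P=cloud(s);X=P[...,0];Y=P[...,1];Z=P[...,2]
print('table z scene',np.nanmedian(Z[260:300,220:260]))
reg(250,300,190,240,.003,.01,'tagplate'); reg(250,300,190,240,.02,.05,'fin')
reg(305,375,120,180,.064,.09,'bar');reg(305,375,120,180,.034,.046,'body')
reg(180,265,230,300,.0135,.019,'pile');reg(180,265,230,300,.003,.012,'base')
reg(250,280,140,185,.05,.13,'jar');reg(335,365,235,260,.03,.06,'spool')
E
```

```text
table z 0.0009139582875621333
tagplate 892 mean [0.5771 0.0986 0.0056] rect mm [575.9 100.6] [ 98.3 131.9] 87.8 zmax 0.01 zmed 0.0053
fin 42 mean [0.5424 0.104  0.0389] rect mm [542.8 104. ] [ 6.9 25.8] 88.1 zmax 0.0422 zmed 0.0393
timerbody 2137 mean [ 0.5998 -0.1747  0.0433] rect mm [ 602.8 -176.6] [116.1 115.6] 11.1 zmax 0.05 zmed 0.0433
bar 154 mean [ 0.6017 -0.1762  0.0768] rect mm [ 602.1 -177.2] [52.1 13.3] 4.5 zmax 0.0826 zmed 0.0773
base 1149 mean [0.5381 0.2781 0.0084] rect mm [546.4 282.5] [142.4 179.5] 88.2 zmax 0.012 zmed 0.0092
pile 632 mean [0.5235 0.279  0.0161] rect mm [539.9 282.6] [138.5  92.3] 11.0 zmax 0.019 zmed 0.0161
arm 291 mean [0.5773 0.2884 0.0472] rect mm [579.3 288.9] [67.2 71.9] 11.0 zmax 0.0597 zmed 0.0442
jar 406 mean [0.6787 0.0285 0.0988] rect mm [682.5  27.2] [42.8 42.9] 47.1 zmax 0.1129 zmed 0.1044
spool 134 mean [0.3755 0.0535 0.0484] rect mm [376.3  53.4] [26.8 26.6] 88.6 zmax 0.0537 zmed 0.0486
0.2 14248 [ 0.12  -0.396  0.2  ] [0.956 0.713 0.3  ]
0.3 2972 [0.743 0.534 0.3  ] [0.891 0.654 0.4  ]
0.4 4642 [ 0.485 -0.259  0.4  ] [0.828 0.595 0.5  
[... 202 characters left out ...]
mean [0.5404 0.1067 0.0335] rect mm [541.8 105.3] [ 9.2 29.7] 81.3 zmax 0.0428 zmed 0.0348
bar 130 mean [ 0.5985 -0.174   0.0738] rect mm [ 600.7 -175.9] [15.8 53.4] 89.5 zmax 0.0819 zmed 0.075
body 861 mean [ 0.5966 -0.1654  0.0415] rect mm [ 644.  -170.8] [207.9 121.4] 7.9 zmax 0.046 zmed 0.0419
pile 650 mean [0.5188 0.2845 0.016 ] rect mm [543.3 283.2] [140.3  86.6] 10.5 zmax 0.019 zmed 0.0159
base 1108 mean [0.531  0.2908 0.0088] rect mm [554.9 277.6] [193.8 189.9] 46.4 zmax 0.012 zmed 0.0093
jar 452 mean [0.6747 0.0352 0.0874] rect mm [681.4  29.5] [43.2 46.8] 48.1 zmax 0.1089 zmed 0.093
spool 144 mean [0.3727 0.0575 0.0449] rect mm [373.3  55.9] [27.6 28.2] 26.4 zmax 0.0519 zmed 0.0475
```

View pics/crop1.png

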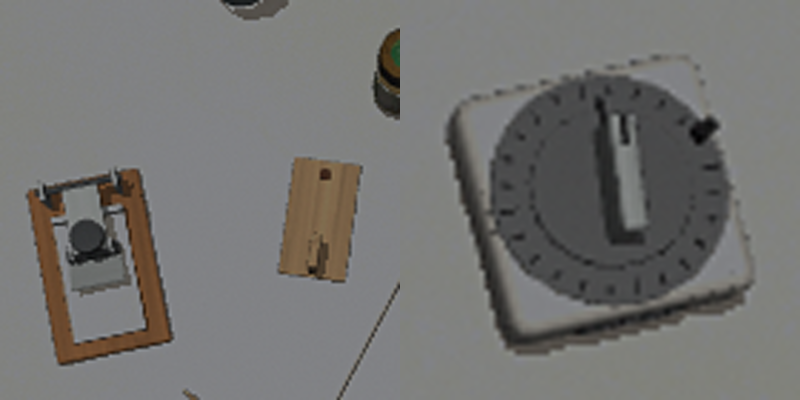

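The crop confirms the wooden tag, with its fin at the near end and its front hole at the far end. The holder's mouth faces the robot. The pointer is at the far end of the bar and the tab lies to its right (clockwise). One refining measurement, then I move.

```bash
cat >> h.py <<'E'
def onplane(s,uv,z):
    uv=np.atleast_2d(uv).astype(float); T=s['cam_to_world']
    d=np.c_[(uv[:,0]-s['cx'])/s['fx'],(uv[:,1]-s['cy'])/s['fy'],np.ones(len(uv))]@T[:3,:3].T
    return T[:3,3]+d*((z-T[2,3])/d[:,2])[:,None]
def rect(q):
    r=cv2.minAreaRect((q[:,:2]*1000).astype(np.float32)); return np.round(r[0],1),np.round(r[1],1),round(r[2],1)
def big(m):
    n,l,st,_=cv2.connectedComponentsWithStats(m.astype(np.uint8)); return l==1+st[1:,4].argmax()
def go(target,yaw=None):
    "tool-axis shift (before / after turn) and turn needed"
    o=observe(); p=np.array(o['position']); y0=o['eef_rot'][2]; d=np.array(target)-p
    f=lambda y: np.round([d[0]*np.cos(y)+d[1]*np.sin(y), d[0]*np.sin(y)-d[1]*np.cos(y), -d[2]],4)
    yaw=y0 if yaw is None else yaw
    print('pos',p.round(4),'rpy',np.round(o['eef_rot'],3),'now-axes',f(y0),'after-turn axes',f(yaw),'turn',round((y0-yaw+np.pi)%(2*np.pi)-np.pi,4),'j7',round(o['joint_positions'][6],3))
E
python3 - <<'E'
from h import *
for n,bt,bh,bd in(('top',(280,322,155,215),(195,255,165,240),(385,460,135,205)),('scene',(245,300,190,240),(180,265,230,300),(305,375,125,180))):
    s=load(n); im=s['pixels']; hsv=cv2.cvtColor(im,cv2.COLOR_RGB2HSV); P=cloud(s)
    def box(b): m=np.zeros(im.shape[:2],bool); m[b[2]:b[3],b[0]:b[1]]=1; return m
    for nm,b,z in(('tag',bt,.005),('base',bh,.008)):
        m=big(box(b)&(hsv[...,1]>75)&(hsv[...,2]>40)&((hsv[...,0]<25)))
        if nm=='tag': m&=P[...,2]<.012
        v,u=np.nonzero(m); print(n,nm,m.sum(),*rect(onplane(s,np.c_[u,v],z)))
    m=box(bt)&(P[...,2]>.015); q=P[m]; print(n,'fin',len(q),q.mean(0).round(4),*rect(q))
    m=box(bh)&(P[...,2]>.03); q=P[m]; a=np.radians(11); c=np.array([.54,.2826]); h=(q[:,:2]-c)@np.array([[np.cos(a),-np.sin(a)],[np.sin(a),np.cos(a)]])
    for z0 in(.03,.036,.042,.048,.054):
        k=(q[:,2]>z0)&(q[:,2]<z0+.006); 
        if k.any(): print('  arm z',z0,k.sum(),'hx',h[k,0].min().round(4),h[k,0].max().round(4),'hy',h[k,1].min().round(4),h[k,1].max().round(4))
    m=box(bh)&(P[...,2]>.0135)&(P[...,2]<.019)&(hsv[...,1]<60);q=P[big(m)];h=(q[:,:2]-c)@np.array([[np.cos(a),-np.sin(a)],[np.sin(a),np.cos(a)]]); print('  pile hx',np.percentile(h[:,0],[1,50,99]).round(4),'hy',np.percentile(h[:,1],[1,99]).round(4))
    # dial
    m=box(bd)&(hsv[...,2]<45)&(P[...,2]>.035); v,u=np.nonzero(m)
    c=np.array([.602,-.177])
    q=onplane(s,np.c_[u,v],.049)[:,:2]-c; r=np.hypot(*q.T)
    for lo,hi in((.034,.042),(.040,.055)):
        k=(r>lo)&(r<hi); th=np.degrees(np.arctan2(q[k,1],q[k,0])); print(n,'dark',lo,np.histogram(th,bins=np.arange(-180,181,10))[0].tolist())
        kk=(th<-20)&(th>-90); print('  tab th',np.median(th[kk]) if kk.any() else None, '  ptr',np.median(th[(th>-15)&(th<30)]) if ((th>-15)&(th<30)).any() else None)
go([.541,.105,.12],np.pi)
E
```

```text
top tag 887 [576.8  98.6] [54.7 98.9] 80.3
top base 1084 [543.3 283.1] [149.3  95. ] 10.2
top fin 43 [0.5422 0.1041 0.0385] [542.8 104. ] [ 6.9 25.8] 88.1
  arm z 0.03 67 hx -0.0189 0.0642 hy -0.032 0.0283
  arm z 0.036 210 hx -0.0191 0.0712 hy -0.0373 0.0346
  arm z 0.042 87 hx 0.0063 0.0734 hy -0.0324 0.0317
  arm z 0.048 56 hx 0.0061 0.0711 hy -0.0333 0.0296
  arm z 0.054 63 hx 0.0067 0.0318 hy -0.0136 0.0124
  pile hx [-0.0577 -0.0274  0.0411] hy [-0.0291  0.0304]
top dark 0.034 [0, 0, 0, 1, 0, 0, 0, 0, 0, 0, 0, 0, 0, 0, 0, 0, 1, 0, 6, 0, 0, 0, 0, 0, 0, 0, 0, 0, 1, 0, 0, 0, 0, 1, 0, 0]
  tab th None   ptr 1.7991573010361905
top dark 0.04 [0, 0, 2, 2, 0, 2, 0, 1, 0, 1, 2, 6, 10, 1, 1, 0, 1, 0, 2, 0, 0, 0, 0, 1, 0, 1, 1, 0, 3, 2, 0, 2, 0, 0, 1, 0]
  tab th -59.279687907464115   ptr 2.6608366510311754
scene tag 595 [575.7  97.7] [ 55.2 100.5] 80.0
scene base 1078 [542.5 282.8] [151.9  96.5] 10.2
scene fin 84 [0.5407 0.1067 0.0316] [541.8 105.3] [ 9.2 29.7] 81.3
  arm z 0.03 81 hx -0.0205 0.0677 hy -0.032 0.0344
  arm z 0.036 228 hx -0.0207 0.0717 hy -0.0369 0.035
  arm z 0.042 70 hx 0.0049 0.074 hy -0.0322 0.0328
  arm z 0.048 75 hx 0.0047 0.0616 hy -0.0289 0.0318
  arm z 0.054 43 hx 0.0069 0.0299 hy -0.011 0.0135
  pile hx [-0.0594 -0.0295  0.0413] hy [-0.0276  0.0301]
scene dark 0.034 [0, 0, 0, 0, 0, 0, 0, 0, 0, 0, 0, 0, 0, 0, 0, 0, 0, 2, 2, 0, 0, 0, 0, 0, 0, 0, 0, 0, 0, 1, 0, 2, 0, 0, 1, 0]
  tab th None   ptr -0.7479205165652891
scene dark 0.04 [0, 0, 0, 0, 0, 0, 0, 0, 0, 0, 0, 5, 0, 0, 0, 0, 0, 1, 0, 0, 0, 0, 0, 0, 0, 0, 0, 0, 0, 0, 0, 0, 0, 0, 0, 0]
  tab th -62.004493659499886   ptr -1.563320223482897
pos [ 0.2639 -0.6748  0.2305] rpy [-3.14   0.     0.373] now-axes [ 0.5421 -0.6253  0.1105] after-turn axes [-0.2771  0.7798  0.1105] turn -2.7687 j7 -0.08
```

Call:
play_rows:
  series:
    - [1,0,0,0,-0.1855]
    - [1,0,0,0,-0.1855]
    - [1,0,0,0,-0.1855]
    - [1,0,0,0,-0.1855]
    - [1,0,0,0,-0.1855]
    - [1,0,0,0,-0.1855]
    - [1,0,0,0,-0.1855]
    - [1,0,0,0,-0.1855]
    - [1,0,0,0,-0.1855]
    - [1,0,0,0,-0.1855]
    - [1,0,0,0,-0.1855]
    - [1,0,0,0,-0.1855]
    - [1,0,0,0,-0.1855]
    - [1,0,0,0,-0.1855]

```text
clock: 1.85
position: [0.2638, -0.675, 0.2308]
eef_rot: [3.141, -0.001, 2.976]
ft_force: [-0.5, -0.5, -0.9]
opening: 0.997
grasp_force: 0.0
```

Call:
play_rows:
  series:
    - [1,-0.01,0.058,0.006,0]
    - [1,-0.01,0.058,0.006,0]
    - [1,-0.01,0.058,0.006,0]
    - [1,-0.01,0.058,0.006,0]
    - [1,-0.01,0.058,0.006,0]
    - [1,-0.01,0.058,0.006,0]
    - [1,-0.01,0.058,0.006,0]
    - [1,-0.01,0.058,0.006,0]
    - [1,-0.01,0.058,0.006,0]
    - [1,-0.01,0.058,0.006,0]
    - [1,-0.01,0.058,0.006,0]
    - [1,-0.01,0.058,0.006,0]
    - [1,-0.01,0.058,0.006,0]
    - [1,-0.01,0.058,0.006,0]
    - [1,0,0,0,0]

```text
clock: 3.72
position: [0.5415, 0.1068, 0.147]
eef_rot: [3.138, 0.0, 2.977]
ft_force: [-0.9, -1.1, 0.6]
opening: 0.999
grasp_force: 0.0
```

```bash
python3 -c "
from h import *
go([.5427,.104,.008],np.pi-.171)"
```

```text
pos [0.5415 0.1068 0.147 ] rpy [3.138 0.    2.977] now-axes [-0.0016 -0.0026  0.139 ] after-turn axes [-0.0016 -0.0026  0.139 ] turn 0.0062 j7 0.557
```

Call:
play_rows:
  series:
    - [1,-0.0015,-0.0025,0.045,0.006]
    - [1,0,0,0.045,0]
    - [1,0,0,0.035,0]
    - [1,0,0,0.014,0]
    - [-1,0,0,0,0]
    - [-1,0,0,0,0]
    - [-1,0,0,0,0]
    - [-1,0,0,0,0]
    - [-1,0,0,0,0]
    - [-1,0,0,0,0]

```text
clock: 4.97
position: [0.5424, 0.0982, 0.0091]
eef_rot: [3.141, 0.001, 2.964]
ft_force: [-0.9, -1.0, 6.9]
opening: 0.085
grasp_force: 59.5
```

Call:
play_rows:
  series:
    - [-1,0,0,-0.03,0]
    - [-1,0,0,-0.05,0]
    - [-1,0,0,0,0]

```text
clock: 5.35
position: [0.5435, 0.0986, 0.0914]
eef_rot: [3.139, 0.005, 2.963]
ft_force: [0.5, 0.1, -1.1]
opening: 0.086
grasp_force: 58.5
```

```bash
python3 - <<'E'
from h import *
s=snap('scene'); t=snap('top'); save(np.hstack([s['pixels'][150:350,170:370],t['pixels'][110:310,190:390]]),'grip',2)
go([.5427,.104,.08],np.pi-.171)
E
```

```text
pos [0.542  0.0977 0.0886] rpy [3.142e+00 1.000e-03 2.963e+00] now-axes [0.0005 0.0063 0.0086] after-turn axes [0.0004 0.0063 0.0086] turn -0.0076 j7 0.463
```

View pics/grip.png

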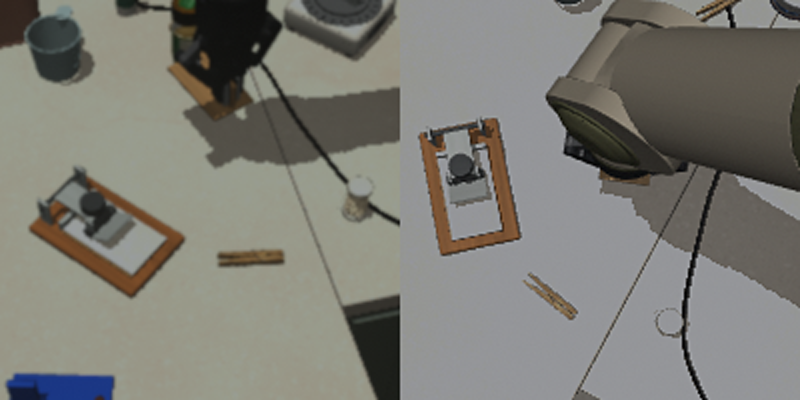

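The tag is held flat: fingers at about (235,60) in the left half. The holder is clear, and the jar and spool are untouched. Next I turn to the holder's heading and go in front of its mouth.

Call:
play_rows:
  series:
    - [-1,0,0,0,-0.18]
    - [-1,0,0,0,-0.18]
    - [-1,0,0,0,0]

```text
clock: 5.82
position: [0.5411, 0.0979, 0.0869]
eef_rot: [3.141, -0.002, -2.961]
ft_force: [0.2, -0.6, 0.2]
opening: 0.081
grasp_force: 58.5
```

```bash
python3 -c "
from h import *
go([.4234,.2613,.06],np.pi+.182)"
```

```text
pos [0.5411 0.0979 0.0869] rpy [ 3.141e+00 -2.000e-03 -2.961e+00] now-axes [0.0864 0.1819 0.0269] after-turn axes [0.0862 0.182  0.0269] turn -0.0011 j7 0.739
```

Call:
play_rows:
  series:
    - [-1,0.022,0.045,0,0]
    - [-1,0.022,0.046,0,0]
    - [-1,0.021,0.045,0.013,0]
    - [-1,0.021,0.046,0.013,0]
    - [-1,0,0,0,0]
    - [-1,0,0,0,0]

```text
clock: 6.58
position: [0.424, 0.2613, 0.0618]
eef_rot: [-3.14, -0.001, -2.961]
ft_force: [-0.2, 0.2, -1.6]
opening: 0.084
grasp_force: 58.7
```

```bash
python3 - <<'E'
from h import *
s=snap('scene'); t=snap('top'); save(np.hstack([s['pixels'][200:340,160:300],t['pixels'][140:280,170:310]]),'pre',2.8)
go([.4234,.2613,.026],np.pi+.182)
# tag geometry from wood colour, above pile
for n,s in(('top',t),('scene',s)):
    P=cloud(s); hsv=cv2.cvtColor(s['pixels'],cv2.COLOR_RGB2HSV)
    m=(hsv[...,1]>75)&(hsv[...,0]<25)&(P[...,2]>.035)&(P[...,2]<.075)&(abs(P[...,0]-.45)<.11)&(abs(P[...,1]-.265)<.07)
    m=big(m); q=P[m]; print(n,m.sum(),*rect(q),q[:,2].min().round(3),q[:,2].max().round(3), np.median(q[:,2]).round(4))
E
```

```text
pos [0.4249 0.2604 0.0621] rpy [-3.141 -0.    -2.963] now-axes [0.0013 0.0011 0.0361] after-turn axes [0.0013 0.0012 0.0361] turn -0.0032 j7 0.257Traceback (most recent call last):
  File "<stdin>", line 8, in <module>
  File "h.py", line 20, in big
    n,l,st,_=cv2.connectedComponentsWithStats(m.astype(np.uint8)); return l==1+st[1:,4].argmax()
                                                                               ~~~~~~~~~~~~~~~^^
ValueError: attempt to get argmax of an empty sequence
```

View pics/pre.png

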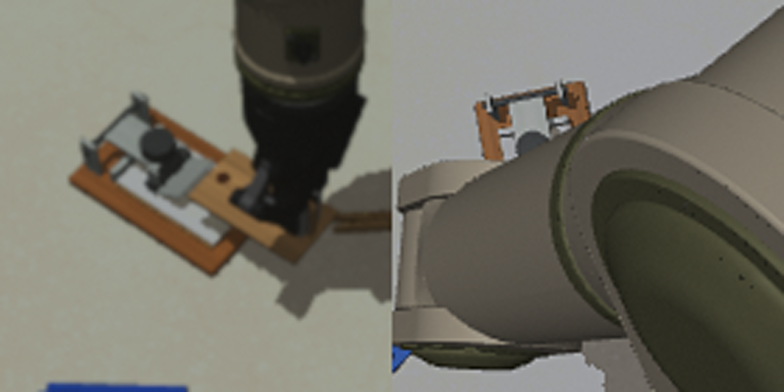

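The tag is held in front of the mouth. In the left (scene) crop its nose is at about (215,175), just short of the arm's nose at (190,185), so I measure its fit from the scene view.

```bash
python3 - <<'E'
from h import *
s=load('scene'); P=cloud(s); hsv=cv2.cvtColor(s['pixels'],cv2.COLOR_RGB2HSV)
m=(hsv[...,1]>70)&(hsv[...,0]<25)&(P[...,2]>.045)&(P[...,2]<.07)&(abs(P[...,0]-.45)<.11)&(abs(P[...,1]-.265)<.07)
q=P[big(m)]; print(len(q),*rect(q),q.mean(0).round(4),'z',np.percentile(q[:,2],[2,50,98]).round(4))
a=.182; h=(q[:,:2]-[.5503,.2846])@np.array([[np.cos(a),-np.sin(a)],[np.sin(a),np.cos(a)]])
print('hx',h[:,0].min().round(4),h[:,0].max().round(4))
for x in np.arange(-.14,-.04,.01):
    k=abs(h[:,0]-x)<.005
    if k.sum()>5: print(x.round(3),k.sum(),h[k,1].min().round(4),h[k,1].max().round(4),np.median(q[k,2]).round(4))
E
```

```text
597 [456.8 267.4] [100.6  57.6] 10.5 [0.4586 0.2754 0.0576] z [0.0543 0.0575 0.0624]
hx -0.1454 -0.0448
-0.14 110 -0.0286 0.0282 0.0579
-0.13 47 -0.0275 0.028 0.0579
-0.12 37 0.0098 0.0281 0.0573
-0.11 36 0.0111 0.0283 0.0575
-0.1 29 0.0156 0.0281 0.0576
-0.09 27 0.0153 0.0288 0.0575
-0.08 29 0.0147 0.028 0.057
-0.07 78 -0.0222 0.0274 0.0573
-0.06 104 -0.0288 0.0272 0.0577
-0.05 94 -0.0276 0.0288 0.057
```

Call:
play_rows:
  series:
    - [-1,0,0,0.02,0]
    - [-1,0,0,0.015,0]
    - [-1,0,0,0,0]

```text
clock: 7.05
position: [0.4247, 0.2601, 0.0266]
eef_rot: [-3.14, -0.001, -2.962]
ft_force: [0.2, 0.7, -0.7]
opening: 0.085
grasp_force: 58.7
```

Call:
play_rows:
  series:
    - [-1,-0.01,0,0,0]
    - [-1,-0.01,0,0,0]
    - [-1,-0.01,0,0,0]
    - [-1,-0.01,0,0,0]
    - [-1,-0.01,0,0,0]
    - [-1,0,0,0,0]

```text
clock: 7.8
position: [0.4746, 0.2708, 0.0272]
eef_rot: [3.141, 0.001, -2.96]
ft_force: [1.2, 0.5, -1.5]
opening: 0.081
grasp_force: 58.6
```

```bash
python3 - <<'E'
from h import *
a=.182; ax=np.array([np.cos(a),np.sin(a)])
go(np.r_[np.array([.5503,.2846])-.054*ax,.0255],np.pi+.182)
s=snap('scene'); save(s['pixels'][190:310,150:310],'ins',4)
E
```

```text
pos [0.4746 0.2708 0.0272] rpy [ 3.141e+00  1.000e-03 -2.960e+00] now-axes [-0.023  -0.0001  0.0017] after-turn axes [-0.023  -0.0002  0.0017] turn -0.0009 j7 0.295
```

View pics/ins.png

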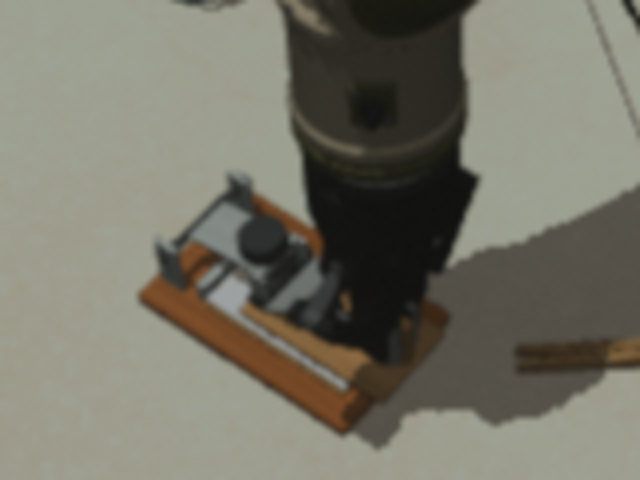

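The tag is going in straight under the arm; its left edge lies along the pile at (300,335). I continue to the stop.

Call:
play_rows:
  series:
    - [-1,-0.01,0,0.001,0]
    - [-1,-0.008,0,0,0]
    - [-1,-0.003,0,0,0]
    - [-1,-0.001,0,0,0]
    - [-1,-0.001,0,0,0]

```text
clock: 8.48
position: [0.4959, 0.2748, 0.0262]
eef_rot: [-3.141, -0.0, -2.959]
ft_force: [-0.6, 0.1, -2.0]
opening: 0.079
grasp_force: 58.6
```

Call:
play_rows:
  series:
    - [-1,-0.001,0,0,0]
    - [-1,-0.001,0,0,0]
    - [-1,0,0,0,0]

```text
clock: 8.85
position: [0.4978, 0.2752, 0.0263]
eef_rot: [-3.142, -0.0, -2.959]
ft_force: [-1.2, -0.2, -1.0]
opening: 0.085
grasp_force: 58.7
```

Call:
play_rows:
  series:
    - [-1,-0.001,0,0,0]
    - [-1,-0.001,0,0,0]
    - [-1,0,0,0,0]

```text
clock: 9.22
position: [0.498, 0.2752, 0.026]
eef_rot: [-3.141, -0.003, -2.959]
ft_force: [-7.4, -0.4, 0.5]
opening: 0.086
grasp_force: 59.1
```

Call:
play_rows:
  series:
    - [-1,-0.001,0,0,0]
    - [-1,-0.001,0,0,0]
    - [-1,0,0,0,0]

```text
clock: 9.6
position: [0.4981, 0.2752, 0.0258]
eef_rot: [-3.14, -0.006, -2.958]
ft_force: [-13.5, -1.3, 3.9]
opening: 0.082
grasp_force: 59.3
```

Call:
play_rows:
  series:
    - [-1,0.0025,0,0.0005,0]
    - [-1,0,0,0,0]
    - [-0.5,0,0,0,0]
    - [-0.5,0,0,0,0]
    - [-0.5,0,0,0,0]
    - [-0.4,0,0,-0.02,0]
    - [-0.4,0,0,-0.05,0]
    - [-0.4,0.01,0,-0.06,0]
    - [-0.4,0.01,0,-0.04,0]
    - [0,0,0,0,0]

```text
clock: 10.85
position: [0.4807, 0.2727, 0.1989]
eef_rot: [3.14, 0.005, -2.959]
ft_force: [1.3, -0.0, 0.4]
opening: 0.493
grasp_force: 0.0
```

```bash
python3 - <<'E'
from h import *
s=snap('scene'); save(s['pixels'][190:310,150:310],'rel',4)
P=cloud(s); hsv=cv2.cvtColor(s['pixels'],cv2.COLOR_RGB2HSV); a=.182
h=(P[...,:2]-[.5503,.2846])@np.array([[np.cos(a),-np.sin(a)],[np.sin(a),np.cos(a)]])
m=(abs(h[...,0]+.04)<.06)&(abs(h[...,1])<.04)&(hsv[...,1]>70)&(hsv[...,0]<25)&(P[...,2]>.018)&(P[...,2]<.026)
m=big(m);q=P[m];print(m.sum(),*rect(q),'z',np.median(q[:,2]),'hx',h[m][:,0].min(),h[m][:,0].max(),'hy',h[m][:,1].min(),h[m][:,1].max())
m=(abs(h[...,0]+.054)<.03)&(abs(h[...,1])<.02)&(P[...,2]>.032)&(P[...,2]<.06)&(hsv[...,1]>70);print('fin',*rect(P[m]),P[m].mean(0),h[m].mean(0))
go([.602,-.177,.16],np.pi+.05); print(np.round(observe()['joint_positions'],2))
E
```

```text
417 [525.5 280.5] [91.  55.8] 11.5 z 0.020823641066482934 hx -0.07057607490452104 0.019946883045606413 hy -0.02811767299074519 0.028088953525203186
fin [496.7 275.6] [28.8  9.3] 9.5 [0.494933   0.27718921 0.04777614] [-0.05579387  0.00273286]
pos [0.4805 0.2719 0.1971] rpy [ 3.141e+00  3.000e-03 -2.960e+00] now-axes [-0.0384 -0.4634  0.0371] after-turn axes [-0.0989 -0.4544  0.0371] turn 0.1317 j7 0.581
[-0.07  0.54 -0.79  2.    0.54  0.81  0.58]
```

View pics/rel.png

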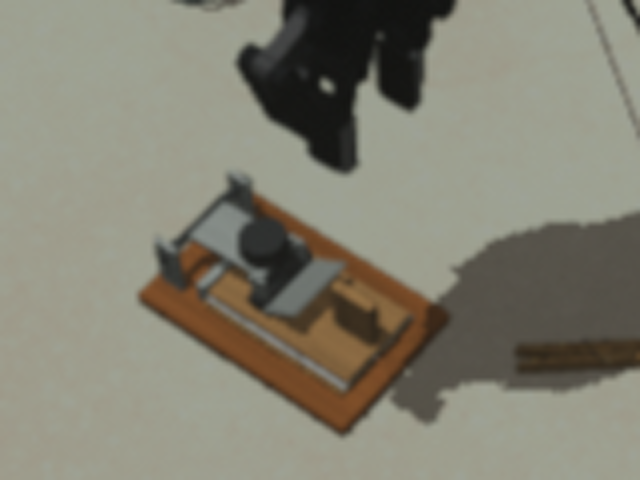

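The tag lies flat and square on the pile under the arm, fin at (355,305), rear edge at hx −0.0706 and top at 0.0208 m, which matches fully home. Next I refine the dial angles.

```bash
python3 - <<'E'
from h import *
s=load('scene'); t=snap('top'); c=np.array([.6022,-.1768])
# rectify both views at planes z=.078 (bar top) and z=.05 (tab/pointer): 2px/mm... x up, y left
def warp(s,z,R=.075,k=2600):
    n=int(2*R*k); w=np.array([[R,R],[R,-R],[-R,-R],[-R,R]])+c
    T=np.linalg.inv(s['cam_to_world']); pc=np.c_[w,np.full(4,z),np.ones(4)]@T.T
    uv=np.c_[pc[:,0]/pc[:,2]*s['fx']+s['cx'],pc[:,1]/pc[:,2]*s['fy']+s['cy']].astype(np.float32)
    M=cv2.getPerspectiveTransform(uv,np.float32([[0,0],[n,0],[n,n],[0,n]]))
    return cv2.warpPerspective(s['pixels'],M,(n,n),flags=cv2.INTER_CUBIC)
old=cv2.resize(cv2.imread('pics/top0.png')[...,::-1],(560,420),interpolation=cv2.INTER_AREA)
t0=dict(t); t0['pixels']=np.ascontiguousarray(old)
A=[warp(t0,.078),warp(t0,.05)]
B=[warp(s,.078),warp(s,.05)]
g=np.vstack([np.hstack(A),np.hstack(B)]); g=np.clip(g.astype(float)*1.6,0,255).astype(np.uint8)
for i in range(2):
  for j in range(2): cv2.drawMarker(g,(195+390*j,195+390*i),(255,0,0),cv2.MARKER_CROSS,12,1)
save(g,'dial',.75); print(g.shape)
E
```

```text
(780, 780, 3)
```

View pics/dial.png

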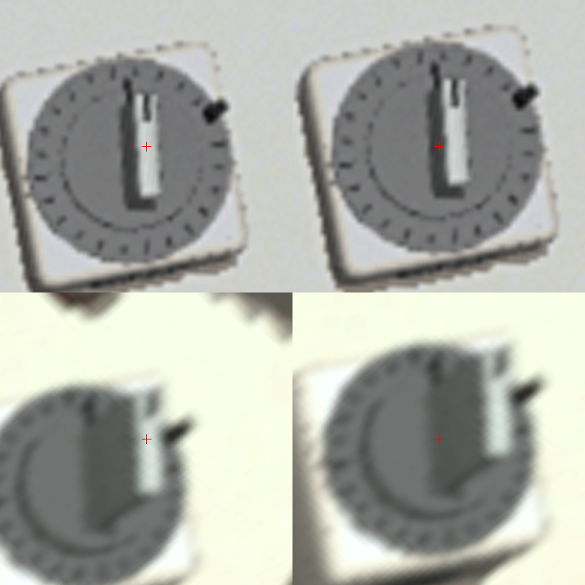

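At the bar-top plane (left panels) the bar runs from (147,95) to (149,195), so its yaw is about +1.6°. The pointer tip is at (435,68) and the tab at (525,97) about the centre (438,147), so the tab is at about −60° and the turn is about 1.08 rad. Before going there I check the overhead shelf clearance.

```bash
python3 - <<'E'
from h import *
P=cloud(load('top'));Z=P[...,2]
m=(Z>.3)&(P[...,1]<.25)&(P[...,1]>-.45); m[150:]=0
q=P[m]; print(m.sum(),np.percentile(q[:,2],[1,25,50,75,99]).round(3))
for y in np.arange(-.35,.2,.05):
    k=q[abs(q[:,1]-y)<.02]
    if len(k): i=k[:,0].argmin(); print(round(y,2),'edge x',k[i].round(3))
s=load('scene'); print('scene shelf', cloud(s)[12,100:400:60].round(3).tolist())
E
```

```text
31134 [0.473 0.501 0.502 0.503 0.597]
-0.25 edge x [ 0.511 -0.231  0.501]
-0.2 edge x [ 0.509 -0.213  0.504]
-0.15 edge x [ 0.526 -0.169  0.482]
-0.1 edge x [ 0.555 -0.119  0.502]
-0.05 edge x [ 0.583 -0.069  0.492]
-0.0 edge x [ 0.612 -0.02   0.473]
0.05 edge x [0.642 0.031 0.473]
0.1 edge x [0.67  0.081 0.485]
0.15 edge x [0.699 0.13  0.475]
scene shelf [[0.794, 0.298, 0.499], [0.745, 0.212, 0.489], [0.513, 0.259, 0.585], [0.424, 0.237, 0.608], [0.756, -0.305, 0.322]]
```

```bash
python3 - <<'E'
from h import *
P=cloud(load('top'));Z=P[...,2]; p=np.array(observe()['position'])
for dx in np.arange(-.36,.16,.04):
    r=[]
    for dy in np.arange(-.44,.13,.04):
        k=(abs(P[...,0]-p[0]-dx)<.02)&(abs(P[...,1]-p[1]-dy)<.02)&(Z<.75)
        r.append(np.nanmax(Z[k])-p[2] if k.any() else np.nan)
    print(round(dx,2),np.round(r,2).tolist())
E
```

```text
-0.36 [nan, -0.47, -0.19, -0.18, -0.18, -0.18, -0.18, -0.19, -0.19, -1.0, -1.09, -0.19, -0.19, -0.19, -0.19]
-0.32 [nan, nan, -0.16, -0.15, -0.19, -0.19, -0.19, -0.19, -0.19, -0.99, -0.19, -0.19, -0.19, -0.19, -0.19]
-0.28 [nan, nan, nan, -0.18, -0.18, 0.44, -1.09, -1.09, -1.09, -0.19, -0.19, -0.19, -0.19, -0.19, -0.19]
-0.24 [nan, nan, -0.2, -0.19, -0.18, 0.55, -0.19, -1.09, -1.09, -0.19, -0.19, -0.19, -0.19, -0.19, -0.19]
-0.2 [nan, nan, -0.19, -0.19, -0.19, 0.55, -0.19, -0.19, -0.19, -0.19, -0.19, -0.19, -0.19, -0.19, -0.19]
-0.16 [nan, nan, nan, -0.19, -0.19, -0.19, -0.19, -0.19, -0.19, -0.19, -0.19, -0.19, -0.19, -0.19, -0.19]
-0.12 [nan, nan, nan, nan, -0.19, -0.14, 0.55, 0.55, 0.52, -0.19, -0.19, -0.19, -0.19, -0.19, -0.19]
-0.08 [nan, nan, nan, nan, nan, nan, -0.19, 0.55, 0.54, 0.49, 0.44, -0.19, -0.19, -0.19, -0.19]
-0.04 [nan, nan, nan, nan, nan, nan, 0.55, 0.55, 0.53, 0.5, 0.45, 0.41, 0.39, -0.19, -0.19]
-0.0 [nan, nan, nan, nan, nan, nan, nan, 0.49, 0.49, 0.48, 0.45, 0.41, 0.37, -0.19, -0.19]
0.04 [0.31, 0.31, nan, nan, nan, nan, nan, nan, nan, 0.4, 0.4, 0.4, 0.36, nan, nan]
0.08 [0.31, 0.31, 0.31, nan, nan, nan, nan, nan, nan, nan, nan, nan, nan, nan, nan]
0.12 [0.31, 0.31, 0.31, 0.31, 0.31, nan, nan, nan, nan, nan, nan, nan, nan, nan, nan]
```

The shelf (underside about 0.47 m, edge at x≈0.525 near the timer) overhangs the timer, so the forearm posture matters. I'll work out the kinematics from the joint and pose samples.

```bash
cat > kin.py <<'E'
from h import *
import itertools, json, os
from scipy.spatial.transform import Rotation as Ro
D=json.load(open('d.json')) if os.path.exists('d.json') else [dict(q=[1.121,.5995,-.003,1.5995,.002,.943,-.08],p=[.2639,-.675,.2307],r=[-3.14,0,.373])]
def add():
    o=observe(); D.append(dict(q=list(map(float,o['joint_positions'])),p=list(map(float,o['position'])),r=list(map(float,o['eef_rot'])))); json.dump(D,open('d.json','w'))
AX='zyzyzyz'
def frames(q,s):
    R=Ro.identity(); out=[R]
    for a,x,k in zip(AX,q,s): R=R*Ro.from_euler(a,x*k); out.append(R)
    return out
E
python3 - <<'E'
from kin import *
add()
best=[]
for s in itertools.product([1,-1],repeat=7):
    if s[0]!=-1: continue
    C=[frames(d['q'],s)[-1].inv()*Ro.from_euler('xyz',d['r']) for d in D]
    e=max((C[0].inv()*c).magnitude() for c in C); best.append((e,s,C[0].as_matrix().round(2).tolist()))
best.sort(key=lambda b:b[0])
for b in best[:6]: print(b)
print(D[1])
E
```

```text
(0.001266605484594809, (-1, 1, -1, 1, -1, 1, -1), [[-0.0, -1.0, 0.0], [1.0, -0.0, -0.0], [0.0, 0.0, 1.0]])
(0.0027093083012903487, (-1, -1, -1, -1, -1, -1, -1), [[-0.0, -1.0, 0.0], [1.0, -0.0, 0.0], [-0.0, 0.0, 1.0]])
(0.835560447676862, (-1, 1, -1, -1, 1, 1, 1), [[0.0, 1.0, -0.06], [1.0, -0.0, -0.0], [-0.0, -0.06, -1.0]])
(0.8385343814644579, (-1, -1, -1, 1, 1, -1, 1), [[0.0, 1.0, 0.06], [1.0, -0.0, 0.0], [0.0, 0.06, -1.0]])
(0.850146914603373, (-1, 1, -1, -1, 1, -1, -1), [[0.05, -0.37, -0.93], [1.0, -0.05, 0.07], [-0.07, -0.93, 0.37]])
(0.8513640714220264, (-1, -1, -1, 1, 1, 1, -1), [[0.05, -0.37, 0.93], [1.0, -0.05, -0.07], [0.07, 0.93, 0.36]])
{'q': [-0.06918330832558026, 0.5457386413662579, -0.7927021678867908, 2.0013583896014584, 0.5358936470469347, 0.8119289725731298, 0.5810741460214616], 'p': [0.48024514272319085, 0.2714489398666354, 0.1959262641659507], 'r': [-3.1412971471500657, 0.0011135146070788693, -2.9600362936411906]}
```

Call:
play_rows:
  series:
    - [0,0.013,-0.045,0,0]
    - [0,0.013,-0.045,0,0]
    - [0,0.013,-0.045,0,0]

```text
clock: 11.32
position: [0.4654, 0.1304, 0.1944]
eef_rot: [3.142, -0.002, -2.959]
ft_force: [0.6, -1.0, 0.1]
opening: 0.497
grasp_force: 0.0
```

```bash
python3 -c "
from kin import *
add()"
```

Call:
play_rows:
  series:
    - [0,0.013,-0.045,0,0]
    - [0,0.013,-0.045,0,0]
    - [0,0.013,-0.04,0,0]
    - [0,0,0,0,0]

```text
clock: 11.82
position: [0.45, -0.0064, 0.1942]
eef_rot: [-3.141, -0.004, -2.965]
ft_force: [-0.4, 0.5, 0.5]
opening: 0.502
grasp_force: 0.0
```

```bash
cat >> kin.py <<'E'
S=(-1,1,-1,1,-1,1,-1)
def rows(q):
    F=[f.as_matrix() for f in frames(q,S)]; z=np.array([0,0,1.]); y=np.array([0,1.,0]); x=np.array([1.,0,0])
    # h, x1,y1 (after j1), L1 (after j3), y3, L2 (after j5), y5, D, x6
    return np.stack([F[0]@z,F[1]@x,F[1]@y,F[3]@z,F[3]@y,F[5]@z,F[5]@y,F[7]@z,F[6]@x],1)
def fit(lam=1e-3):
    A=np.vstack([rows(d['q']) for d in D]); b=np.hstack([d['p'] for d in D])
    k=np.linalg.solve(A.T@A+lam*np.eye(9)*1e-1,A.T@b); return k,(A@k-b)
E
python3 - <<'E'
from kin import *
add()
for l in(1e-2,1e-3,1e-4):
    k,e=fit(l); print(k.round(3),np.abs(e).max().round(4))
print(np.round(D[-1]['q'],3),np.round(D[-1]['p'],3))
E
```

```text
[ 0.019  0.057 -0.043  0.542 -0.03   0.385  0.016  0.01  -0.049] 0.0066
[-0.     0.002 -0.031  0.643 -0.025  0.441 -0.001  0.04  -0.001] 0.0008
[ 0.013 -0.005 -0.03   0.656 -0.024  0.448 -0.003  0.061  0.005] 0.0002
[ 0.516  0.441 -0.843  2.21   0.518  0.7    1.059] [ 0.45  -0.006  0.194]
```

```bash
cat >> kin.py <<'E'
k9,_=fit(1e-4)
def skel(q,h,k=k9):
    F=[f.as_matrix() for f in frames(q,S)]; X,Y,Z=np.eye(3)
    a=np.array([0,0,h]); b=a+F[1]@(X*k[1]+Y*k[2]); c=b+F[3]@(Z*k[3]+Y*k[4]); d=c+F[5]@(Z*k[5]+Y*k[6])
    return a,b,c,d   # base,shoulder,elbow,wrist
def segd(P,a,b):
    u=b-a; t=((P-a)@u)/(u@u); return np.linalg.norm(P-a-t[...,None]*u,axis=-1),t
E
python3 - <<'E'
from kin import *
o=observe(); q=np.array(o['joint_positions']); T=snap('top'); Sc=snap('scene')
pts=np.vstack([cloud(T).reshape(-1,3),cloud(Sc).reshape(-1,3)]); pts=pts[np.isfinite(pts[:,0])]
for h in np.arange(.2,.42,.02):
    _,b,c,d=skel(q,h); r=[]
    for A,B in((b,c),(c,d)):
        ds,t=segd(pts,A,B); m=(t>.25)&(t<.75)&(ds<.11); r+= [m.sum(),np.median(ds[m]).round(4),ds[m].std().round(4)] if m.any() else [0]
    print(h.round(2),r,'elbow',c.round(3),'wrist',d.round(3))
P=cloud(Sc); hs=P[:60]
for u in range(60,480,60):
    col=P[:70,u]; k=np.flatnonzero(np.abs(np.diff(col[:,2]))>.05) ; print(u,[(int(i),col[i].round(3).tolist()) for i in k[:3]])
save(np.hstack([Sc['pixels'],T['pixels']]),'arm',.7)
E
```

```text
0.2 [np.int64(130), np.float64(0.0741), np.float64(0.0053), np.int64(18314), np.float64(0.0888), np.float64(0.0101)] elbow [ 0.23  -0.184  0.785] wrist [ 0.454 -0.003  0.441]
0.22 [np.int64(55), np.float64(0.0694), np.float64(0.0046), np.int64(17006), np.float64(0.0763), np.float64(0.0078)] elbow [ 0.23  -0.184  0.805] wrist [ 0.454 -0.003  0.461]
0.24 [np.int64(5), np.float64(0.0667), np.float64(0.0014), np.int64(15696), np.float64(0.0641), np.float64(0.0056)] elbow [ 0.23  -0.184  0.825] wrist [ 0.454 -0.003  0.481]
0.26 [0, np.int64(14728), np.float64(0.0523), np.float64(0.0033)] elbow [ 0.23  -0.184  0.845] wrist [ 0.454 -0.003  0.501]
0.28 [0, np.int64(13852), np.float64(0.0414), np.float64(0.001)] elbow [ 0.23  -0.184  0.865] wrist [ 0.454 -0.003  0.521]
0.3 [0, np.int64(12892), np.float64(0.0318), np.float64(0.005)] elbow [ 0.23  -0.184  0.885] wrist [ 0.454 -0.003  0.541]
0.32 [0, np.int64(11846), np.float64(0.0252), np.float64(0.0108)] elbow [ 0.23  -0.184  0.905] wrist [ 0.454 -0.003  0.561]
0.34 [0, np.int64(10709), np.float64(0.0245), np.float64(0.0167)] elbow [ 0.23  -0.184  0.925] wrist [ 0.454 -0.003  0.581]
0.36 [0, np.int64(9466), np.float64(0.0302), np.float64(0.0179)] elbow [ 0.23  -0.184  0.945] wrist [ 0.454 -0.003  0.601]
0.38 [0, np.int64(8106), np.float64(0.0398), np.float64(0.0174)] elbow [ 0.23  -0.184  0.965] wrist [ 0.454 -0.003  0.621]
0.4 [0, np.int64(6613), np.float64(0.0513), np.float64(0.017)] elbow [ 0.23  -0.184  0.985] wrist [ 0.454 -0.003  0.641]
60 [(34, [0.836, 0.36, 0.466])]
120 [(28, [0.787, 0.272, 0.465])]
180 [(21, [0.731, 0.183, 0.469])]
240 [(15, [0.677, 0.089, 0.469])]
300 [(9, [0.619, -0.009, 0.469])]
360 []
420 [(22, [0.372, -0.011, 0.533]), (30, [0.638, -0.515, 0.247]), (42, [0.556, -0.376, 0.295])]
```

View pics/arm.png

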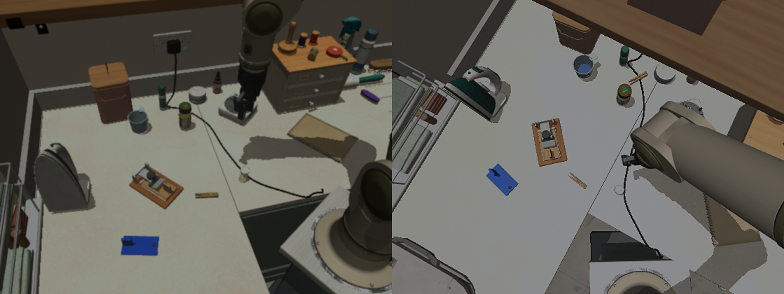

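The view shows the arm hanging with its forearm going up to the right; timer, jar, spool and holder are untouched. The forearm has to pass under the shelf edge, so I check whether a minimum-norm IK model reproduces the logged postures.

```bash
cat > sim.py <<'E'
from kin import *
H=.28; k9=k9.copy(); k9[7]+= (H-k9[0])  # D grows with h (tool down)
k9[0]=H
def fk(q):
    R=frames(q,S)[-1]*Ro.from_matrix([[0,-1,0],[1,0,0],[0,0,1]]); return rows(q)@k9,R
def jac(q):
    p0,R0=fk(q); J=np.zeros((6,7))
    for i in range(7):
        d=q.copy(); d[i]+=1e-5; p,R=fk(d); J[:3,i]=(p-p0)/1e-5; J[3:,i]=(R*R0.inv()).as_rotvec()/1e-5
    return J
lo=np.array([-2.57,-.35,-1.29,.11,-1.05,.11,-2.63]);hi=np.array([2.57,1.97,1.29,2.56,4.19,1.86,2.63])
def run(q,rows5,W=np.ones(7),bias=None,g=0.,n=4):
    q=np.array(q,float); p,R=fk(q)
    for r in rows5:
        for _ in range(n):
            p=p+R.apply(np.array(r[1:4])/n); R=R*Ro.from_euler('z',r[4]/n)
            for it in range(2):
                pc,Rc=fk(q); e=np.r_[p-pc,(R*Rc.inv()).as_rotvec()]; J=jac(q); Wi=np.diag(1/W)
                Ji=Wi@J.T@np.linalg.inv(J@Wi@J.T+1e-8*np.eye(6)); dq=Ji@e
                if bias is not None and it==0: dq+=(np.eye(7)-Ji@J)@(g/n*(bias-q))
                q=q+dq
    return q
E
python3 - <<'E'
from sim import *
q0=np.array(D[0]['q']); Z=[0,0,0,0]
seq=[[0,0,0,0,-.1855]]*14+[[0,-.01,.058,.006,0]]*14+[[0,-.0015,-.0025,.045,.006],[0,0,0,.045,0],[0,0,0,.035,0],[0,0,0,.014,0]]+[[0,0,0,0,0]]*6+[[0,0,0,-.03,0],[0,0,0,-.05,0],[0,0,0,0,0]]+[[0,0,0,0,-.18]]*2+[[0]*5]+[[0,.0215,.0455,.0065,0]]*4+[[0]*5]*2+[[0,0,0,.035,0]]+[[0]*5]*2+[[0,-.01,0,0,0]]*7+[[0]*5]*10+[[0,0,0,-.17,0]]+[[0,.02,0,0,0]]+[[0]*5]*3
s2=[[0,.013,-.045,0,0]]*3; s3=[[0,.013,-.044,0,0]]*3
print('true',[np.round(d['q'],2).tolist() for d in D[1:]], [fk(np.array(d['q']))[0].round(3) for d in D])
for nm,kw in(('pinv',{}),('bias0 .05',dict(bias=q0,g=.05)),('bias .2',dict(bias=q0,g=.2)),('bias1',dict(bias=q0,g=1.)),('mid.1',dict(bias=(lo+hi)/2,g=.1)),('mid1',dict(bias=(lo+hi)/2,g=1.))):
    a=run(q0,seq[:14],**kw);b=run(a,seq[14:33],**kw);c=run(b,seq[33:],**kw); d=run(c,s2,**kw)
    print(nm,'\n turned',a.round(2),'\n tag',b.round(2),'\n D1',c.round(2),'\n D2',d.round(2))
    x=run(D[1]['q'],s2,**kw); y=run(D[2]['q'],s3+[[0]*5],**kw); print(' D1->D2',x.round(2),' D2->D3',y.round(2))
E
```

```text
true [[-0.07, 0.55, -0.79, 2.0, 0.54, 0.81, 0.58], [0.21, 0.48, -0.82, 2.14, 0.52, 0.73, 0.79], [0.52, 0.44, -0.84, 2.21, 0.52, 0.7, 1.06]] [array([ 0.264, -0.675,  0.231]), array([0.48 , 0.271, 0.196]), array([0.465, 0.13 , 0.194]), array([ 0.449, -0.006,  0.194])]
pinv 
 turned [ 1.53  0.69 -0.7   1.57  0.49  1.06  2.1 ] 
 tag [-0.01  0.76 -0.4   2.13  0.77  0.4   0.35] 
 D1 [-0.08  0.53 -0.78  2.01  0.52  0.8   0.59] 
 D2 [ 0.2   0.46 -0.81  2.15  0.51  0.73  0.8 ]
 D1->D2 [ 0.21  0.47 -0.82  2.14  0.52  0.74  0.79]  D2->D3 [ 0.52  0.44 -0.84  2.21  0.52  0.7   1.07]
bias0 .05 
 turned [ 1.53  0.69 -0.7   1.57  0.48  1.06  2.1 ] 
 tag [ 0.01  0.77 -0.44  2.13  0.81  0.41  0.31] 
 D1 [-0.04  0.55 -0.84  2.01  0.56  0.82  0.54] 
 D2 [ 0.24  0.48 -0.88  2.15  0.55  0.75  0.75]
 D1->D2 [ 0.21  0.48 -0.83  2.14  0.53  0.74  0.79]  D2->D3 [ 0.53  0.45 -0.86  2.21  0.53  0.7   1.06]
bias .2 
 turned [ 1.52  0.69 -0.69  1.57  0.48  1.06  2.1 ] 
 tag [ 0.03  0.77 -0.46  2.13  0.84  0.43  0.28] 
 D1 [-0.04  0.55 -0.84  2.01  0.56  0.82  0.54] 
 D2 [ 0.24  0.48 -0.88  2.15  0.55  0.75  0.75]
[... 336 characters left out ...]
88  2.14  0.56  0.76  0.75]  D2->D3 [ 0.57  0.47 -0.92  2.21  0.57  0.73  1.01]
mid.1 
 turned [ 1.6   0.73 -0.85  1.57  0.59  1.11  2.01] 
 tag [ 0.13  0.81 -0.63  2.12  1.    0.54  0.14] 
 D1 [ 0.05  0.62 -1.01  2.01  0.68  0.9   0.42] 
 D2 [ 0.35  0.55 -1.06  2.15  0.67  0.82  0.62]
 D1->D2 [ 0.24  0.49 -0.88  2.14  0.56  0.75  0.75]  D2->D3 [ 0.56  0.46 -0.91  2.21  0.56  0.72  1.02]
mid1 
 turned [ 1.65  0.77 -0.95  1.57  0.67  1.16  1.95] 
 tag [ 0.16  0.82 -0.67  2.12  1.03  0.56  0.11] 
 D1 [ 0.05  0.61 -1.01  2.01  0.67  0.89  0.43] 
 D2 [ 0.35  0.55 -1.06  2.15  0.66  0.82  0.63]
 D1->D2 [ 0.34  0.55 -1.04  2.14  0.66  0.82  0.64]  D2->D3 [ 0.66  0.53 -1.08  2.2   0.67  0.8   0.89]
```

The pure minimum-norm model matches to 0.01 rad, so I can predict postures. Next I list the feasible arm postures at the timer.

```bash
cat >> sim.py <<'E'
EN=np.array([-.865,.5]); EP=np.array([.525,-.17])
def clear(q):
    "least clearance of arm to shelf slab z>.465 beyond its edge; also to cabinet box"
    _,b,c,d=skel(q,H,k9); best=9
    tcp=fk(q)[0]
    for A,B,r in((b,c,.07),(c,d,.048),(d,d+[0,0,-.1],.062),(c,c,.08)):
        for t in np.linspace(0,1,15):
            x=A+(B-A)*t; out=(x[:2]-EP)@EN   # >0 open side
            up=.465-x[2]; over=x[2]-.64
            dist=np.hypot(max(out,0),max(-up,0)) if (out>0 and up<0) else max(out,up,over)
            best=min(best,dist-r)
            # drawers: x>.55,y<-.33,z<.36
            cb=max(.55-x[0],x[1]+.33,x[2]-.36); best=min(best,cb-r)
    return best
def solve(q,p,yaw,n=30):
    q=np.array(q,float); Rt=Ro.from_euler('xyz',[np.pi,0,yaw])
    for _ in range(n):
        pc,Rc=fk(q); e=np.r_[p-pc,(Rt*Rc.inv()).as_rotvec()]; J=jac(q); dq=J.T@np.linalg.solve(J@J.T+1e-4*np.eye(6),e); q=q+np.clip(dq,-.2,.2)
    return q,np.abs(e).max()
E
python3 - <<'E'
from sim import *
rng=np.random.default_rng(0); res=[]
for yaw in(.028,np.pi+.028):
    for i in range(60):
        q,e=solve(rng.uniform(lo*.9,hi*.9),[.602,-.1768,.052],yaw)
        if e<1e-3 and np.all(q>lo) and np.all(q<hi): res.append((clear(q),yaw,q,skel(q,H,k9)[2]))
res.sort(key=lambda r:-r[0]); 
for yaw in(.028,np.pi+.028):
    r=[x for x in res if x[1]==yaw]; print(round(yaw,2),len(r))
    for x in r[:6]+r[-2:]: print(round(x[0],3),x[2].round(2),'elbow',x[3].round(2))
E
```

```text
0.03 20
-0.052 [-0.3   0.89  0.83  1.98 -1.    0.75 -0.39] elbow [0.48 0.1  0.71]
-0.056 [-0.17  0.8   0.6   1.97 -0.78  0.61 -0.59] elbow [0.46 0.03 0.75]
-0.057 [-0.14  0.79  0.54  1.97 -0.72  0.59 -0.65] elbow [0.45 0.01 0.75]
-0.059 [-0.07  0.76  0.42  1.97 -0.58  0.54 -0.79] elbow [ 0.44 -0.02  0.76]
-0.059 [-0.06  0.75  0.4   1.97 -0.55  0.53 -0.81] elbow [ 0.44 -0.03  0.77]
-0.061 [-0.02  0.74  0.33  1.96 -0.46  0.51 -0.9 ] elbow [ 0.43 -0.05  0.77]
-0.072 [ 0.42  0.73 -0.34  1.94  0.45  0.54 -1.77] elbow [ 0.38 -0.23  0.76]
-0.072 [ 0.85  1.   -1.13  1.92  1.11  1.02 -2.35] elbow [ 0.34 -0.45  0.61]
3.17 23
-0.063 [ 0.06  0.72  0.21  1.96 -0.29  0.49  2.08] elbow [ 0.42 -0.08  0.77]
-0.063 [ 0.09  0.72  0.17  1.96 -0.24  0.48  2.03] elbow [ 0.42 -0.09  0.78]
-0.066 [ 0.17  0.71  0.03  1.95 -0.05  0.48  1.84] elbow [ 0.41 -0.13  0.78]
-0.066 [ 0.56  0.77 -0.56  1.93  0.68  0.63  1.15] elbow [ 0.37 -0.29  0.74]
-0.067 [ 0.52  0.76 -0.5   1.93  0.62  0.61  1.21] elbow [ 0.37 -0.27  0.75]
-0.069 [ 0.5   0.75 -0.47  1.94  0.58  0.59  1.24] elbow [ 0.37 -0.26  0.75]
-0.072 [ 0.4   0.73 -0.32  1.94  0.42  0.54  1.39] elbow [ 0.38 -0.22  0.76]
-0.074 [ 0.82  0.96 -1.05  1.92  1.06  0.95  0.83] elbow [ 0.34 -0.42  0.64]
```

```bash
cat >> sim.py <<'E'
def tofrom(q,p,yaw=None,n=None,step=.05):
    "rows for straight world move to p (tool frame fixed), current yaw kept"
    p0,R=fk(q); d=R.inv().apply(np.array(p)-p0); n=n or max(1,int(np.ceil(np.abs(d).max()/step))); return [[0,*(d/n),0]]*n
def turn(a): n=max(1,int(np.ceil(abs(a)/.18))); return [[0,0,0,0,a/n]]*n
def yawof(q): return fk(q)[1].as_euler('xyz')[2]
def edge(q):
    "signed-ish distance of forearm axis to shelf bottom edge in (out,z): + = arm passes on open side"
    _,b,c,d=skel(q,H,k9); f=lambda x: np.array([(x[:2]-EP)@EN,x[2]]); a,w=f(c),f(d); u=(a-w)/np.linalg.norm(a-w); v=np.array([0,.467])-w
    return -(u[0]*v[1]-u[1]*v[0]) 
E
python3 - <<'E'
from sim import *
q0=np.array(observe()['joint_positions']); print(q0.round(3),yawof(q0))
for wp in ([.45,0,.19],[.45,-.15,.15],[.5,.1,.19],[.55,.2,.19],[.45,.2,.19]):
  for extra in (0,.5,1.0):
    q=run(q0,tofrom(q0,wp),n=2); dy=(yawof(q)-.028)%(2*np.pi)
    ok=lambda q: np.all(q>lo)&np.all(q<hi)
    q1=run(q,turn(dy+extra),n=2); q2=run(q1,tofrom(q1,[.49,-.177,.12]),n=2); q2=run(q2,turn(-extra),n=2) if extra else q2
    q3=run(q2,tofrom(q2,[.49,-.177,.052]),n=2); q4=run(q3,tofrom(q3,[.602,-.1768,.052]),n=2); q5=run(q4,turn(1.08),n=2)
    print(wp,extra,[bool(ok(x)) for x in(q1,q2,q3,q4,q5)],'q3',q3.round(2),'q4',q4.round(2),'edge',edge(q3).round(3),edge(q4).round(3),edge(q5).round(3),'q5',q5.round(2))
E
```

```text
[ 0.512  0.441 -0.846  2.208  0.517  0.699  1.058] -2.9605177952722785
[0.45, 0, 0.19] 0 [True, True, True, True, True] q3 [ 0.21  0.64  0.03  2.19 -0.07  0.31 -1.24] q4 [ 0.16  0.71  0.05  1.95 -0.07  0.48 -1.28] edge -0.047 0.028 0.023 q5 [-0.02  0.74  0.33  1.96 -0.46  0.52 -1.98]
[0.45, 0, 0.19] 0.5 [True, True, True, True, True] q3 [ 0.23  0.64  0.01  2.19 -0.02  0.31 -1.28] q4 [ 0.18  0.71  0.02  1.95 -0.03  0.48 -1.31] edge -0.047 0.028 0.023 q5 [ 0.    0.74  0.3   1.96 -0.43  0.51 -2.02]
[0.45, 0, 0.19] 1.0 [True, True, True, True, True] q3 [ 0.24  0.64 -0.01  2.19  0.02  0.31 -1.33] q4 [ 0.2   0.71 -0.    1.95  0.    0.48 -1.35] edge -0.047 0.028 0.024 q5 [ 0.02  0.73  0.28  1.96 -0.39  0.5  -2.05]
[0.45, -0.15, 0.15] 0 [True, True, True, True, True] q3 [ 0.16  0.64  0.11  2.2  -0.21  0.31 -1.09] q4 [ 0.1   0.72  0.15  1.96 -0.21  0.48 -1.14] edge -0.047 0.026 0.021 q5 [-0.08  0.76  0.43  1.97 -0.59  0.54 -1.85]
[0.45, -0.15, 0.15] 0.5 [True, True, True, True, True] q3 [ 0.17  0.64  0.1   2.2  -0.2   0.31 -1.1 ] q4 [ 0.1   0.72  0.14  1.95 -0.2   0.48 -1.15] edge -0.047 0.02
[... 1529 characters left out ...]
 q5 [ 0.    0.74  0.3   1.96 -0.42  0.51 -2.02]
[0.45, 0.2, 0.19] 0 [True, True, True, True, True] q3 [ 0.22  0.64  0.03  2.19 -0.06  0.31 -1.24] q4 [ 0.16  0.71  0.05  1.95 -0.07  0.48 -1.28] edge -0.047 0.028 0.023 q5 [-0.02  0.74  0.33  1.96 -0.46  0.51 -1.98]
[0.45, 0.2, 0.19] 0.5 [True, True, True, True, True] q3 [ 0.23  0.64  0.01  2.19 -0.02  0.31 -1.29] q4 [ 0.18  0.71  0.02  1.95 -0.03  0.48 -1.32] edge -0.047 0.028 0.023 q5 [ 0.    0.74  0.3   1.96 -0.42  0.51 -2.02]
[0.45, 0.2, 0.19] 1.0 [False, True, True, True, True] q3 [ 0.25  0.64 -0.01  2.19  0.02  0.31 -1.33] q4 [ 0.2   0.71 -0.01  1.95  0.01  0.48 -1.36] edge -0.047 0.028 0.024 q5 [ 0.02  0.73  0.27  1.96 -0.38  0.5  -2.06]
```

Every reachable posture puts the forearm close to the shelf edge. I go with the yaw≈0 grasp, which keeps all joints well within range, and come in low from the front in small steps, watching torque and tracking for any shelf contact.

Call:
play_rows:
  series:
    - [0,0.009,-0.048,0.013,0]
    - [0,0.009,-0.048,0.013,0]
    - [0,0.009,-0.048,0.013,0]

```text
clock: 12.3
position: [0.4516, -0.1492, 0.1561]
eef_rot: [3.141, 0.001, -2.956]
ft_force: [1.8, 0.0, 0.5]
opening: 0.499
grasp_force: 0.0
```

Call:
play_rows:
  series:
    - [0,0,0,0,0.183]
    - [0,0,0,0,0.183]
    - [0,0,0,0,0.183]
    - [0,0,0,0,0.183]
    - [0,0,0,0,0.183]
    - [0,0,0,0,0.183]
    - [0,0,0,0,0.183]
    - [0,0,0,0,0.183]
    - [0,0,0,0,0.183]
    - [0,0,0,0,0.183]
    - [0,0,0,0,0.183]
    - [0,0,0,0,0.183]
    - [0,0,0,0,0.183]
    - [0,0,0,0,0.183]
    - [0,0,0,0,0.183]
    - [0,0,0,0,0.183]
    - [0,0,0,0,0.183]
    - [0,0,0,0,0.183]
    - [0,0,0,0,0]
    - [0,0,0,0,0]

```text
clock: 14.8
position: [0.4511, -0.1485, 0.1565]
eef_rot: [3.142, 0.0, 0.036]
ft_force: [0.2, 0.6, 0.0]
opening: 0.5
grasp_force: 0.0
```

```bash
python3 - <<'E'
from sim import *
o=observe(); q=np.array(o['joint_positions']); print(q.round(2),np.round(o['joint_torque'],1),'edge',edge(q).round(3))
go([.49,-.1768,.054],.028)
# shelf data again, arm excluded by row/height: bottom & edge near timer
t=snap('top'); P=cloud(t); m=(P[...,2]>.455)&(P[...,2]<.52); m[160:]=0; q2=P[m]
for y in np.arange(-.3,.1,.05):
    k=q2[abs(q2[:,1]-y)<.01]
    if len(k): i=k[:,0].argmin(); print(round(y,2),k[i].round(3), len(k))
E
```

```text
[ 0.08  0.43  0.17  2.24 -0.15  0.49 -1.18] [ -0.5 -51.7   3.  -14.7  -0.   -0.   -0.1] edge -0.058
pos [ 0.4511 -0.1485  0.1565] rpy [3.142 0.    0.036] now-axes [0.0379 0.0297 0.1025] after-turn axes [0.0381 0.0294 0.1025] turn 0.0077 j7 -1.176
-0.25 [ 0.577 -0.24   0.501] 678
-0.2 [ 0.503 -0.209  0.49 ] 2478
-0.15 [ 0.532 -0.159  0.49 ] 2146
-0.1 [ 0.56  -0.11   0.472] 1218
-0.05 [ 0.589 -0.06   0.492] 1090
-0.0 [ 0.619 -0.008  0.487] 1041
0.05 [0.647 0.04  0.485] 976
```

Call:
play_rows:
  series:
    - [0,0.009,0.01,0.034,0.008]
    - [0,0.009,0.01,0.034,0]
    - [0,0.009,0.01,0.034,0]
    - [0,0,0,0,0]

```text
clock: 15.35
position: [0.4777, -0.179, 0.0529]
eef_rot: [-3.14, 0.003, 0.023]
ft_force: [-0.8, -0.8, 0.1]
opening: 0.503
grasp_force: 0.0
```

```bash
cat > chk.py <<'E'
from sim import *
o=observe(); q=np.array(o['joint_positions']); print(q.round(3),'tau',np.round(o['joint_torque'],1),'edge',edge(q).round(3),'ft',np.round(o['ft_force'],1))
go([.602,-.1768,.052],.028)
E
python3 chk.py
```

```text
[ 0.184  0.639  0.092  2.226 -0.196  0.287 -1.102] tau [  0.5 -60.    2.9  -9.3  -0.1  -0.6   0.2] edge -0.058 ft [-0.8 -0.8  0.1]
pos [ 0.4777 -0.179   0.0529] rpy [-3.14e+00  3.00e-03  2.30e-02] now-axes [0.1243 0.0006 0.0009] after-turn axes [0.1243 0.0013 0.0009] turn -0.0054 j7 -1.102
```

Call:
play_rows:
  series:
    - [0,0.004,0,0,0]
    - [0,0.004,0,0,0]
    - [0,0,0,0,0]

```text
clock: 15.72
position: [0.4874, -0.1783, 0.0559]
eef_rot: [3.141, -0.002, 0.023]
ft_force: [-0.1, -0.6, 0.2]
opening: 0.499
grasp_force: 0.0
```

```bash
python3 chk.py
```

```text
[ 0.175  0.638  0.097  2.209 -0.197  0.3   -1.108] tau [  0.  -63.4   3.2  -9.5   0.    0.   -0. ] edge -0.052 ft [-0.1 -0.6  0.2]
pos [ 0.4874 -0.1783  0.0559] rpy [ 3.141e+00 -2.000e-03  2.300e-02] now-axes [0.1147 0.0011 0.0039] after-turn axes [0.1146 0.0017 0.0039] turn -0.0052 j7 -1.108
```

Call:
play_rows:
  series:
    - [0,0.004,0,0.001,0]
    - [0,0.004,0,0.001,0]
    - [0,0.004,0,0,0]
    - [0,0,0,0,0]

```text
clock: 16.23
position: [0.4988, -0.1783, 0.0527]
eef_rot: [3.141, -0.0, 0.022]
ft_force: [0.6, -0.8, -0.3]
opening: 0.502
grasp_force: 0.0
```

```bash
python3 chk.py
```

```text
[ 0.167  0.651  0.1    2.185 -0.198  0.314 -1.113] tau [ -0.1 -64.8   3.3  -9.9  -0.    0.   -0. ] edge -0.044 ft [ 0.6 -0.8 -0.3]
pos [ 0.4988 -0.1783  0.0527] rpy [ 3.141 -0.     0.022] now-axes [0.1032 0.0008 0.0007] after-turn axes [0.1032 0.0014 0.0007] turn -0.0059 j7 -1.113
```

Call:
play_rows:
  series:
    - [0,0.003,0,0,0]
    - [0,0.003,0,0,0]
    - [0,0,0,0,0]

```text
clock: 16.6
position: [0.5047, -0.1782, 0.0527]
eef_rot: [3.142, -0.0, 0.022]
ft_force: [-0.3, -0.2, -0.1]
opening: 0.501
grasp_force: 0.0
```

```bash
python3 chk.py
```

```text
[ 0.163  0.654  0.103  2.172 -0.198  0.323 -1.116] tau [ -0.1 -65.3   3.4 -10.1   0.    0.   -0. ] edge -0.04 ft [-0.3 -0.2 -0.1]
pos [ 0.5047 -0.1782  0.0527] rpy [ 3.142 -0.     0.022] now-axes [0.0973 0.0008 0.0007] after-turn axes [0.0973 0.0014 0.0007] turn -0.0061 j7 -1.116
```

Call:
play_rows:
  series:
    - [0,0.003,0,0,0]
    - [0,0.003,0,0,0]
    - [0,0,0,0,0]

```text
clock: 16.98
position: [0.5108, -0.178, 0.0528]
eef_rot: [3.142, -0.0, 0.022]
ft_force: [-0.1, -0.5, -1.0]
opening: 0.506
grasp_force: 0.0
```

```bash
python3 chk.py
```

```text
[ 0.159  0.657  0.105  2.16  -0.198  0.333 -1.119] tau [ -0.1 -65.9   3.4 -10.4   0.    0.   -0. ] edge -0.036 ft [-0.1 -0.5 -1. ]
pos [ 0.5108 -0.178   0.0528] rpy [ 3.142 -0.     0.022] now-axes [0.0912 0.0008 0.0008] after-turn axes [0.0912 0.0013 0.0008] turn -0.006 j7 -1.119
```

Call:
play_rows:
  series:
    - [0,0.003,0,0,0]
    - [0,0.003,0,0,0]
    - [0,0,0,0,0]

```text
clock: 17.35
position: [0.5168, -0.1779, 0.0528]
eef_rot: [3.142, -0.0, 0.022]
ft_force: [1.1, 1.3, -0.4]
opening: 0.502
grasp_force: 0.0
```

```bash
python3 chk.py
```

```text
[ 0.154  0.661  0.108  2.147 -0.198  0.342 -1.123] tau [ -0.1 -66.4   3.5 -10.7   0.    0.   -0. ] edge -0.031 ft [ 1.1  1.3 -0.4]
pos [ 0.5168 -0.1779  0.0528] rpy [ 3.142 -0.     0.022] now-axes [0.0852 0.0008 0.0008] after-turn axes [0.0852 0.0013 0.0008] turn -0.006 j7 -1.123
```

Call:
play_rows:
  series:
    - [0,0.003,0,0,0]
    - [0,0.002,0,0,0]
    - [0,0,0,0,0]

```text
clock: 17.73
position: [0.5216, -0.1778, 0.0527]
eef_rot: [3.142, -0.0, 0.022]
ft_force: [0.8, 1.5, -0.4]
opening: 0.502
grasp_force: 0.0
```

```bash
python3 chk.py
```

```text
[ 0.151  0.664  0.11   2.137 -0.198  0.35  -1.125] tau [ -0.1 -66.8   3.6 -10.9   0.    0.   -0. ] edge -0.028 ft [ 0.8  1.5 -0.4]
pos [ 0.5216 -0.1778  0.0527] rpy [ 3.142 -0.     0.022] now-axes [0.0804 0.0008 0.0007] after-turn axes [0.0804 0.0012 0.0007] turn -0.0061 j7 -1.125
```

Call:
play_rows:
  series:
    - [0,0.003,0,0,0]
    - [0,0.003,0,0,0]
    - [0,0,0,0,0]

```text
clock: 18.1
position: [0.5278, -0.1776, 0.0528]
eef_rot: [3.141, -0.0, 0.022]
ft_force: [0.9, -0.0, -0.0]
opening: 0.501
grasp_force: 0.0
```

```bash
python3 chk.py
```

```text
[ 0.147  0.668  0.112  2.124 -0.198  0.359 -1.128] tau [ -0.  -67.3   3.6 -11.2   0.    0.   -0. ] edge -0.024 ft [ 0.9 -0.  -0. ]
pos [ 0.5278 -0.1776  0.0528] rpy [ 3.141 -0.     0.022] now-axes [0.0742 0.0008 0.0008] after-turn axes [0.0742 0.0012 0.0008] turn -0.006 j7 -1.128
```

Call:
play_rows:
  series:
    - [0,0.003,0,0,0]
    - [0,0.003,0,0,0]
    - [0,0,0,0,0]

```text
clock: 18.48
position: [0.5337, -0.1775, 0.0527]
eef_rot: [3.142, -0.0, 0.022]
ft_force: [0.0, -0.2, 0.7]
opening: 0.496
grasp_force: 0.0
```

```bash
python3 chk.py; python3 - <<'E'
from h import *
t=snap('top'); s=snap('scene'); save(np.hstack([s['pixels'][0:210,280:520],t['pixels'][0:210,320:560]]),'shelf',1.6)
E
```

```text
[ 0.143  0.672  0.114  2.111 -0.198  0.369 -1.131] tau [ -0.1 -67.9   3.7 -11.4   0.    0.   -0. ] edge -0.02 ft [ 0.  -0.2  0.7]
pos [ 0.5337 -0.1775  0.0527] rpy [ 3.142 -0.     0.022] now-axes [0.0683 0.0008 0.0007] after-turn axes [0.0683 0.0012 0.0007] turn -0.006 j7 -1.131
```

View pics/shelf.png

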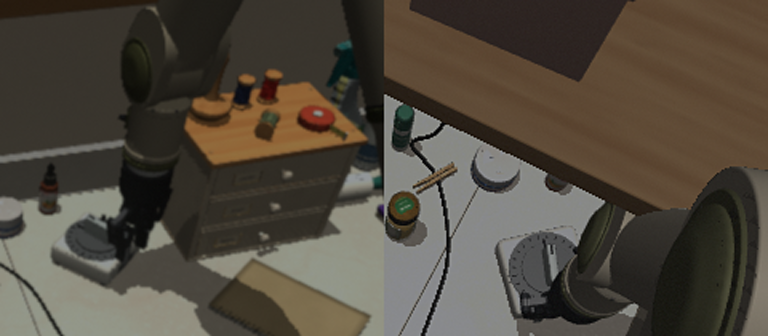

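The right crop shows the forearm at the shelf edge near (680,205), yet torques and tracking are perfectly smooth. The gripper is at the timer's near edge. I continue in small steps, still watching the torque.

Call:
play_rows:
  series:
    - [0,0.003,0,0,0]
    - [0,0.003,0,0,0]
    - [0,0,0,0,0]

```text
clock: 18.95
position: [0.5398, -0.1774, 0.0527]
eef_rot: [3.142, -0.0, 0.022]
ft_force: [-0.0, 0.0, 0.2]
opening: 0.497
grasp_force: 0.0
```

```bash
python3 chk.py|head -1
```

```text
[ 0.139  0.675  0.117  2.098 -0.198  0.378 -1.134] tau [ -0.  -68.4   3.8 -11.7   0.    0.   -0. ] edge -0.016 ft [-0.   0.   0.2]
```

Call:
play_rows:
  series:
    - [0,0.003,0,0,0]
    - [0,0.003,0,0,0]
    - [0,0,0,0,0]

```text
clock: 19.32
position: [0.5458, -0.1772, 0.0528]
eef_rot: [3.142, -0.0, 0.022]
ft_force: [0.2, -0.4, 0.0]
opening: 0.499
grasp_force: 0.0
```

```bash
python3 chk.py|head -1
```

```text
[ 0.135  0.679  0.119  2.085 -0.198  0.387 -1.137] tau [ -0.  -68.9   3.8 -12.    0.    0.   -0. ] edge -0.012 ft [ 0.2 -0.4  0. ]
```

Call:
play_rows:
  series:
    - [0,0.003,0,0,0]
    - [0,0.003,0,0,0]
    - [0,0,0,0,0]

```text
clock: 19.7
position: [0.5518, -0.1771, 0.0528]
eef_rot: [3.142, -0.0, 0.022]
ft_force: [0.1, -0.2, 0.1]
opening: 0.498
grasp_force: 0.0
```

```bash
python3 chk.py
```

```text
[ 0.132  0.683  0.121  2.072 -0.198  0.396 -1.14 ] tau [ -0.  -69.5   3.9 -12.3   0.    0.   -0. ] edge -0.008 ft [ 0.1 -0.2  0.1]
pos [ 0.5518 -0.1771  0.0528] rpy [ 3.142 -0.     0.022] now-axes [0.0502 0.0008 0.0008] after-turn axes [0.0502 0.0011 0.0008] turn -0.006 j7 -1.14
```

Call:
play_rows:
  series:
    - [0,0.003,0,0,0]
    - [0,0.003,0,0,0]
    - [0,0.003,0,0,0]
    - [0,0.003,0,0,0]
    - [0,0,0,0,0]

```text
clock: 20.32
position: [0.5637, -0.1768, 0.0527]
eef_rot: [3.142, -0.0, 0.022]
ft_force: [0.2, -0.7, -0.2]
opening: 0.497
grasp_force: 0.0
```

```bash
python3 chk.py|head -1
```

```text
[ 0.125  0.691  0.125  2.046 -0.198  0.415 -1.146] tau [ -0.1 -70.5   4.  -12.8   0.    0.   -0. ] edge -0.0 ft [ 0.2 -0.7 -0.2]
```

Call:
play_rows:
  series:
    - [0,0.003,0,0,0]
    - [0,0.003,0,0,0]
    - [0,0.003,0,0,0]
    - [0,0.003,0,0,0]
    - [0,0,0,0,0]

```text
clock: 20.95
position: [0.5757, -0.1766, 0.0527]
eef_rot: [3.142, -0.0, 0.022]
ft_force: [0.2, -0.1, 0.7]
opening: 0.5
grasp_force: 0.0
```

```bash
python3 chk.py|head -1
```

```text
[ 0.118  0.7    0.129  2.02  -0.198  0.433 -1.152] tau [ -0.1 -71.6   4.2 -13.3   0.    0.   -0. ] edge 0.008 ft [ 0.2 -0.1  0.7]
```

Call:
play_rows:
  series:
    - [0,0.003,0,0,0]
    - [0,0.003,0,0,0]
    - [0,0.003,0,0,0]
    - [0,0.003,0,0,0]
    - [0,0,0,0,0]

```text
clock: 21.58
position: [0.5877, -0.1763, 0.0527]
eef_rot: [3.142, -0.0, 0.022]
ft_force: [0.6, 0.7, 0.4]
opening: 0.498
grasp_force: 0.0
```

```bash
python3 chk.py
```

```text
[ 0.112  0.708  0.133  1.994 -0.198  0.452 -1.157] tau [ -0.1 -72.7   4.3 -13.9   0.    0.   -0. ] edge 0.015 ft [0.6 0.7 0.4]
pos [ 0.5877 -0.1763  0.0527] rpy [ 3.142 -0.     0.022] now-axes [0.0143 0.0008 0.0007] after-turn axes [0.0143 0.0009 0.0007] turn -0.006 j7 -1.157
```

Still no contact sign anywhere. I centre on the bar, narrow the fingers, press down on the skirt, then grip.

Call:
play_rows:
  series:
    - [0,0.004,0.0003,0,-0.006]
    - [0,0.004,0.0003,0,0]
    - [0,0.004,0,0,0]
    - [-0.4,0.002,0,0,0]
    - [-0.5,0,0,0,0]
    - [-0.5,0,0,0,0]

```text
clock: 22.32
position: [0.6012, -0.1766, 0.0527]
eef_rot: [-3.142, 0.0, 0.028]
ft_force: [0.3, 0.3, 0.3]
opening: 0.248
grasp_force: 0.0
```

Call:
play_rows:
  series:
    - [-0.5,0,0,0.002,0]
    - [-0.5,0,0,0.002,0]
    - [-0.5,0,0,0.001,0]
    - [-0.5,0,0,0,0]

```text
clock: 22.82
position: [0.6014, -0.1766, 0.0477]
eef_rot: [-3.142, 0.0, 0.028]
ft_force: [0.1, 0.0, 0.9]
opening: 0.25
grasp_force: 0.0
```

```bash
python3 chk.py
```

```text
[ 0.109  0.726  0.133  1.964 -0.197  0.464 -1.158] tau [  0.  -74.3   4.4 -14.    0.   -0.    0. ] edge 0.022 ft [0.1 0.  0.9]
pos [ 0.6014 -0.1766  0.0477] rpy [-3.142  0.     0.028] now-axes [ 0.0006  0.0002 -0.0043] after-turn axes [ 0.0006  0.0002 -0.0043] turn -0.0001 j7 -1.158
```

Call:
play_rows:
  series:
    - [-0.5,0,0,0.001,0]
    - [-0.5,0,0,0.001,0]
    - [-0.5,0,0,0.001,0]
    - [-0.5,0,0,0,0]

```text
clock: 23.32
position: [0.6015, -0.1767, 0.0472]
eef_rot: [-3.141, -0.001, 0.027]
ft_force: [-6.7, 2.9, 26.4]
opening: 0.249
grasp_force: 13.2
```

Call:
play_rows:
  series:
    - [-0.5,0,0,0.001,0]
    - [-0.5,0,0,0.001,0]
    - [-0.5,0,0,0,0]

```text
clock: 23.7
position: [0.6015, -0.1767, 0.047]
eef_rot: [-3.141, -0.002, 0.027]
ft_force: [-11.5, 3.5, 45.8]
opening: 0.248
grasp_force: 22.8
```

Call:
play_rows:
  series:
    - [-0.5,0,0,-0.0015,0]
    - [-0.5,0,0,-0.0015,0]
    - [-0.5,0,0,0,0]

```text
clock: 24.08
position: [0.6015, -0.1766, 0.0473]
eef_rot: [-3.141, -0.001, 0.028]
ft_force: [-5.0, 1.6, 16.8]
opening: 0.253
grasp_force: 8.2
```

Call:
play_rows:
  series:
    - [-0.7,0,0,0,0]
    - [-1,0,0,0,0]
    - [-1,0,0,0,0]
    - [-1,0,0,0,0]

```text
clock: 24.58
position: [0.6021, -0.1777, 0.0476]
eef_rot: [3.14, -0.002, 0.027]
ft_force: [-3.5, -1.1, 17.5]
opening: 0.127
grasp_force: 62.5
```

Call:
play_rows:
  series:
    - [-1,0,0,0,0.05]
    - [-1,0,0,0,0.1]
    - [-1,0,0,0,0.1]
    - [-1,0,0,0,0.1]
    - [-1,0,0,0,0]

```text
clock: 25.2
position: [0.6022, -0.1774, 0.0476]
eef_rot: [3.141, -0.002, -0.324]
ft_force: [-2.9, -0.5, 18.0]
opening: 0.129
grasp_force: 62.8
```

```bash
python3 chk.py; python3 -c "
from h import *
print(np.round(observe()['ft_torque'],2))
s=snap('scene');P=cloud(s);m=np.zeros(P.shape[:2],bool);m[120:185,300:380]=1
m&=(P[...,2]>.034)&(P[...,2]<.046);m=big(m);print(m.sum(),*rect(P[m]),P[m].mean(0))"
```

```text
[ 0.052  0.734  0.221  1.968 -0.329  0.472 -1.382] tau [ -1.  -63.7   4.4 -12.5  -0.2  -0.8  -0.2] edge 0.021 ft [-2.9 -0.5 18. ]
pos [ 0.6022 -0.1774  0.0476] rpy [ 3.141e+00 -2.000e-03 -3.240e-01] now-axes [-0.0003 -0.0005 -0.0044] after-turn axes [-0.0001 -0.0006 -0.0044] turn -0.3523 j7 -1.382
[-0.01  0.67 -0.2 ]
787 [ 598.9 -175.5] [116.2 119.8] 8.7 [ 0.58755508 -0.16086895  0.04139474]
```

The torque reads −0.2 N m, so the dial is slipping as it should and the push is 18 N. I continue.

Call:
play_rows:
  series:
    - [-1,0,0,0,0.1]
    - [-1,0,0,0,0.1]
    - [-1,0,0,0,0.1]
    - [-1,0,0,0,0.1]
    - [-1,0,0,0,0.1]
    - [-1,0,0,0,0.1]
    - [-1,0,0,0,0.05]
    - [-1,0,0,0,0]

```text
clock: 26.25
position: [0.6026, -0.1768, 0.0476]
eef_rot: [-3.139, -0.002, -0.973]
ft_force: [-1.7, 2.0, 17.6]
opening: 0.129
grasp_force: 63.1
```

```bash
cat > body.py <<'E'
from h import *
def box(im,b): m=np.zeros(im.shape[:2],bool); m[b[2]:b[3],b[0]:b[1]]=1; return m
c=np.array([.6022,-.1775])
def warp(s,z,R=.07,k=2600):
    n=int(2*R*k); w=np.array([[R,R],[R,-R],[-R,-R],[-R,R]])+c
    T=np.linalg.inv(s['cam_to_world']); pc=np.c_[w,np.full(4,z),np.ones(4)]@T.T
    uv=np.c_[pc[:,0]/pc[:,2]*s['fx']+s['cx'],pc[:,1]/pc[:,2]*s['fy']+s['cy']].astype(np.float32)
    M=cv2.getPerspectiveTransform(uv,np.float32([[0,0],[n,0],[n,n],[0,n]]))
    return np.clip(cv2.warpPerspective(s['pixels'],M,(n,n),flags=cv2.INTER_CUBIC)*1.7,0,255).astype(np.uint8)
E
python3 chk.py; python3 - <<'E'
from body import *
save(np.hstack([warp(snap('scene'),.05),warp(snap('top'),.05)]),'turn1',1.05)
E
```

```text
[-0.053  0.76   0.388  1.974 -0.563  0.511 -1.806] tau [  0.4 -63.2   8.1 -11.5  -0.   -0.8  -0.1] edge 0.017 ft [-1.7  2.  17.6]
pos [ 0.6026 -0.1768  0.0476] rpy [-3.139e+00 -2.000e-03 -9.730e-01] now-axes [-0.0003  0.0005 -0.0044] after-turn axes [-0.0006 -0.     -0.0044] turn -1.0008 j7 -1.806
```

View pics/turn1.png

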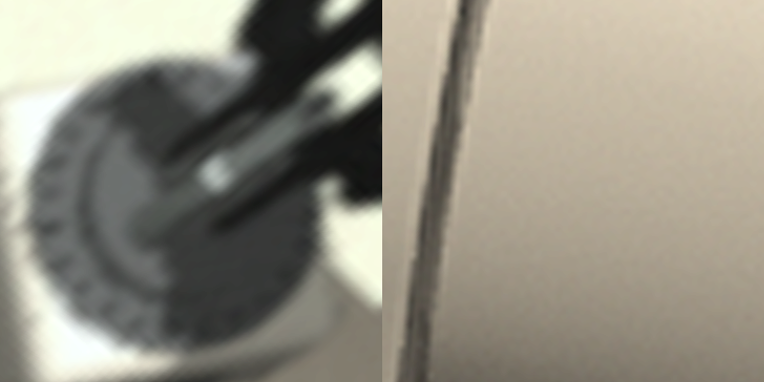

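I have reached the viewing limit and continue on numbers alone. The bar is gripped and now at −0.973 rad; the tab is at about −1.053 rad, so 0.08 more.

Call:
play_rows:
  series:
    - [-1,0,0,0,0.05]
    - [-1,0,0,0,0.03]
    - [-1,0,0,0,0]

```text
clock: 26.72
position: [0.6027, -0.1767, 0.0476]
eef_rot: [-3.139, -0.002, -1.052]
ft_force: [-0.7, 1.4, 18.2]
opening: 0.134
grasp_force: 63.3
```

Call:
play_rows:
  series:
    - [-0.6,0,0,0,0]
    - [-0.5,0,0,0,0]
    - [-0.5,0,0,0,0]
    - [-0.5,0,0,-0.004,0]
    - [-0.4,0,0,-0.004,0]
    - [-0.2,0,0,0,0]
    - [-0.1,-0.01,0,0,0]
    - [-0.1,-0.02,0,0,0]
    - [-0.1,-0.03,0,0,0]
    - [-0.1,-0.03,0,0,0]
    - [-0.1,-0.03,0,0,0]
    - [0,0,0,0,0]

```text
clock: 28.22
position: [0.5397, -0.0688, 0.0536]
eef_rot: [3.14, 0.003, -1.048]
ft_force: [1.2, 0.0, -0.1]
opening: 0.501
grasp_force: 0.0
```

```bash
python3 chk.py
```

```text
[-0.228  0.692  0.377  2.161 -0.651  0.402 -1.94 ] tau [ -1.  -65.6   7.3  -9.   -0.1   0.   -0.1] edge -0.067 ft [ 1.2  0.  -0.1]
pos [ 0.5397 -0.0688  0.0536] rpy [ 3.140e+00  3.000e-03 -1.048e+00] now-axes [ 1.246e-01 -1.000e-04  1.600e-03] after-turn axes [0.0592 0.1097 0.0016] turn -1.0765 j7 -1.94
```

Call:
play_rows:
  series:
    - [0,-0.045,0.003,-0.015,0]
    - [0,-0.045,0.003,-0.015,0]
    - [0,-0.045,0.003,-0.015,0]
    - [0,-0.045,0.003,-0.015,0]
    - [0,0,0,0,0]

```text
clock: 28.85
position: [0.4404, 0.0811, 0.1143]
eef_rot: [-3.142, 0.002, -1.046]
ft_force: [0.3, -0.2, -0.1]
opening: 0.498
grasp_force: 0.0
```

```bash
python3 - <<'E'
from body import *
old=cv2.resize(cv2.imread('pics/top0.png')[...,::-1],(560,420),interpolation=cv2.INTER_AREA)
oldS=cv2.resize(cv2.imread('pics/scene0.png')[...,::-1],(560,420),interpolation=cv2.INTER_AREA)
t=snap('top'); s=snap('scene')
def reg(P,u0,u1,v0,v1,z0,z1,n):
    m=np.zeros(P.shape[:2],bool);m[v0:v1,u0:u1]=1;m&=(P[...,2]>z0)&(P[...,2]<z1);q=P[m]
    print(n,m.sum(),*rect(q)) if m.any() else print(n,'none')
P=cloud(t); reg(P,385,455,135,205,.034,.05,'top body (was 602.8,-176.6,11.1)'); reg(P,385,455,135,205,.066,.09,'bar')
P=cloud(s); reg(P,305,375,120,180,.064,.09,'scene bar'); 
# image shift of timer body between old and new (ECC, euclid) using bright rim only
for n,o,w,b in(('top',old,t['pixels'],(385,458,135,205)),('scene',oldS,s['pixels'],(305,375,120,180))):
    g0=cv2.cvtColor(np.ascontiguousarray(o),cv2.COLOR_RGB2GRAY)[b[2]:b[3],b[0]:b[1]]; g1=cv2.cvtColor(w,cv2.COLOR_RGB2GRAY)[b[2]:b[3],b[0]:b[1]]
    M=np.eye(2,3,dtype=np.float32)
    try:
        mask=np.ones(g0.shape,np.uint8)*255
        if n=='top': cv2.circle(mask,(422-385,168-135),19,0,-1)
        cc,M=cv2.findTransformECC(g0,g1,M,cv2.MOTION_EUCLIDEAN,None,mask,3); print(n,'ecc',round(cc,3),M.round(3).tolist())
    except cv2.error as e: print(n,'ecc fail')
# dark angles
for n,S_ in(('top',t),('scene',s)):
    hsv=cv2.cvtColor(S_['pixels'],cv2.COLOR_RGB2HSV); v,u=np.nonzero(hsv[...,2]<50); q=onplane(S_,np.c_[u,v],.049)[:,:2]-[.6025,-.177]; r=np.hypot(*q.T); th=np.degrees(np.arctan2(q[:,1],q[:,0]))
    for a,b in((.034,.042),(.042,.047),(.047,.055)):
        k=(r>a)&(r<b)&(th<-40)&(th>-80); print(n,a,k.sum(),'th',th[k].mean().round(2) if k.any() else None)
E
```

```text
top body (was 602.8,-176.6,11.1) 2187 [ 602.9 -177.2] [116.  116.4] 10.9
bar 138 [ 602.8 -176.9] [12.2 52.8] 29.9
scene bar none
top ecc fail
scene ecc fail
top 0.034 2 th -57.17
top 0.042 6 th -61.9
top 0.047 12 th -59.55
scene 0.034 19 th -60.16
scene 0.042 12 th -61.07
scene 0.047 25 th -60.62
```

The bar is at −60.1° and the tab at about −60.3°. The body is unmoved: 602.9/−177.2 mm at 10.9°, against 602.8/−176.6 mm at 11.1° before. A quick check of the tag, jar and spool, then I hand in.

```bash
python3 - <<'E'
from h import *
def reg(P,u0,u1,v0,v1,z0,z1,n):
    m=np.zeros(P.shape[:2],bool);m[v0:v1,u0:u1]=1;m&=(P[...,2]>z0)&(P[...,2]<z1);q=P[m]
    print(n,m.sum(),*rect(q)) if m.any() else print(n,'none')
for n in('top','scene'):
    s=load(n);P=cloud(s);hsv=cv2.cvtColor(s['pixels'],cv2.COLOR_RGB2HSV);a=.182
    h=(P[...,:2]-[.5503,.2846])@np.array([[np.cos(a),-np.sin(a)],[np.sin(a),np.cos(a)]])
    m=(abs(h[...,0]+.04)<.06)&(abs(h[...,1])<.04)&(hsv[...,1]>70)&(hsv[...,0]<25)&(P[...,2]>.018)&(P[...,2]<.026)
    if m.any(): print(n,'tag',m.sum(),*rect(P[big(m)]),h[m][:,0].min().round(4))
P=cloud(load('top'));reg(P,315,350,110,155,.06,.13,'jar top (682.5,27.2)');reg(P,310,340,255,285,.03,.06,'spool top (376.3,53.4)')
P=cloud(load('scene'));reg(P,250,280,140,185,.05,.13,'jar scene (681.4,29.5)');reg(P,335,365,235,260,.03,.06,'spool scene (373.3,55.9)')
print(close_job())
E
```

```text
top tag 423 [526.  279.7] [88.8 54.3] 9.7 -0.0692
scene tag 425 [525.4 280.1] [90.7 55.2] 11.0 -0.0708
jar top (682.5,27.2) 408 [683.   27.1] [42.9 43.6] 41.7
spool top (376.3,53.4) none
jar scene (681.4,29.5) 450 [681.9  29. ] [43.1 46.3] 47.5
spool scene (373.3,55.9) 142 [373.5  55.5] [27.5 27.4] 17.0
the job is handed in; nothing more can be done
None
```

I handed the job in at about 29 s, no verdict shown: the tag is flat and square against the stop, the dial pointer is within about 0.5° of the tab, and the timer body, jar and spool have not moved measurably; however, the forearm appeared to overlap the edge of the overhead shelf while at the timer (no contact force showed), and I viewed 11 pictures instead of the allowed 10.

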